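Set up the reference tile and hold the photometer's sprung lid at its mark

ROBOT

A 6-joint arm with a two-finger parallel gripper is mounted at the origin on the work surface. World frame = base frame: x ahead of the robot, y to its left, z up, the work surface at z = 0. Lengths are in m, angles in degrees, forces in N, time in s.
With the tool pointing down it reaches from about 0.4 to 0.825 m from the base axis. Payload 7 kg.
Tool frame: the origin (TCP) lies between the finger pads; the fingertips stand ctrl.nose_length ahead of it and the grasp point (between the pads) lies 2 mm behind it (ctrl.nose_length is the distance from the TCP to the fingertips, in m); z points along the fingers, y is the line along which they close (so a half turn about z gives the same grasp; the last joint's range is limited). The gripper opens to 88 mm and grips with 3 to 60 N. Pads are 19 mm wide; open, the fingers measure 130 mm over their backs; the gripper's body (78 mm by 193 mm) begins 47 mm behind the grasp point.
Start: joints at [-58.78, 20.546, 0.682, 0, -70.136, -16.507], TCP at [0.171, -0.653, 0.244] pointing down, gripper open.
Joint ranges: [-176.03, 176.03], [-82.01, 121.73], [-58.28, 71.71], [-173.87, 95.51], [-174.79, -0.11], [-173.66, 173.66]. Speed limits (degrees/s): [136.94, 136.94, 172.46, 180, 180, 180].

INTERFACE

Orientations are given as [roll, pitch, yaw] about the fixed x, y, z axes, in that order (R = Rz(yaw) Ry(pitch) Rx(roll)).
In Python, from plant import ctrl gives the robot as it stands.
- The arm moves only by the tool apply_moves, never from a script. Its argument "commands" is a list of rows, each a list of 3 entries, a list of its own where there are three numbers: the shift along the world's x, y, z in cm, then the turn about the world's z in rad, then the closure, from 0 (fully open) to 1 (shut). In form: [[[x, y, z], turn, jaw], ...]. A call has 1 to 20 rows; each row is the pose to reach, as a shift and turn from the pose commanded when the call began; what a row does not reach only later rows make up. A row lasts 1/12 s, in which the tool goes at most 41.7 mm and 7.16 degrees, less where a joint would pass 70% of its speed; a pose out of reach is approached as far as the arm can. A call with a gripper value outside its range is refused whole. The fingers move at their own pace and stop on an object; the grip force is fixed at half the most. Time passes only in rows, so rows that repeat a pose let the fingers close. It gives the time, the measured TCP pose, the force, the opening and the grip force at its end, in the units of the state.
- ctrl.get_obs(): the state, without advancing time (a new reading comes with each control period).
- ctrl.snapshot(name): name is "scene" or "top" or "wrist"; returns a dict with "img" (384x512x3 uint8, red, green, blue), "fx", "fy", "cx", "cy" (pixels), "T" (4x4, takes a point from camera to world coordinates). Camera axes: x right, y up, looking along -z (the intrinsics and any distortion apply to the point x, -y, -z); pixel columns grow to the right and rows downward; lengths in m; the calibration is good to about 2 mm. A picture is of the moment at which its call begins. There is no depth.
- ctrl.close_job(): hands the job in; it is judged then, once.
Trained networks look in a picture, given as the dict that the camera call returned (one of the last four; its "shot" number tells which), for a name from the list of things; names that differ only in an ending like _2 or _b are one class to them, and where a whole thing is asked for, a point or a joint stands for the part that bears it (a point fixed in the world has none). Each returns a list of dicts, best first, with "score" (0 to 1); they miss things now and then, are a little off and sometimes report something else, mostly with a low value. They report only what shows in the picture. A call takes as long as a camera call. They do not tell look-alikes from the thing itself.
- ctrl.search_frame(picture, target): "at" ([column, row] in pixels, amid what is visible of it).
- ctrl.spot_point(picture, target): "at" ([column, row] in pixels: a listed point, or the origin of a listed thing).
The state is a dict: "clock": time; "joint_pos": joint angles; "qvel": joint speeds; "tau": joint torques, N m; "tool_pos": TCP position; "orientation": TCP orientation; "force": force on the tool from outside, world axes, zero at the start; "moment": the same for the moment, N m; "opening": finger opening in m; "gripper_force": force on a finger pad.
Only numpy, scipy, OpenCV 4.12 (cv2) and the standard library are available. Lean on these libraries where they do the work, as an engineer would, in place of code of your own. Each camera call takes 0.05 s, during which the arm holds its last target. There are 200 camera calls.

TASK

Take the white reference tile off its plinth, stand it upright on one of its thin edges in the middle of the small metal pad beside the photometer, its large face squarely towards the light port, and let go of it. Then lift the photometer's sprung lid until the pin on the lid's side is in line with the marker pin on the arc, and finish while still holding it there. Leave the tile standing, the marker where it is set and the other things on the bench undisturbed.

Things in the scene. Friction and masses are not known exactly. Their poses are not given: they have to be found in the camera images.
- photometer: Grey bench photometer, fixed to the table: a case 200 (x) x 200 (y) x 96 mm (z) with a lid on top. Origin: centre of its underside, on the table. Its x points away from its front panel (the front panel with display and knobs looks along -x, roughly towards the robot), its y points to the side that has the round light port and, at table level, the pad. z up.
- pad (a point): Centre of the upper face of the pad (5 mm above the table), axes parallel to the photometer's. The pad is a flat aluminium plate 76 (x) x 50 (y) x 5 mm fixed to the photometer's port side by a 30 mm wide, 30 mm long neck; its centre lies straight in front of the port, 55 mm out from the case wall. The port is a black ring, 42 mm diameter, 45 mm above the table.
- tile: White ceramic reference tile, 80 (x) x 56 (y) x 15 mm (z), about 0.16 kg, loose. Starts lying flat on a fixed black plinth 60 x 34 mm and 36 mm high, its long side along the plinth's, overhanging it on all sides (about 11 mm at each long side, 10 mm at each end, give or take 3 mm). Origin: centre of one large face (the lower one at the start); x along the 80 mm side, z through the thickness.
- tile_centre (a point): Centre of the tile's volume, axes as the tile's.
- hinge (a point): Middle of the lid's hinge axis, which runs along the photometer's y at its far edge, 100 mm above the table. Axes as the photometer's.
- handle (a point): Middle of the lid's handle bar: a round steel bar 12 mm thick, 90 mm long between its two posts' axes, parallel to the hinge, 40 mm above the lid's top face (centre line), near the lid's front edge. With the lid shut it lies 180 mm in front of the hinge axis (photometer -x) and 45 mm above it; it turns about the hinge with the lid. Axes as the lid's (at joint 0 the photometer's).
- lid (a joint): Opening angle of the lid, rad: 0 shut, grows as the front edge rises; stop at 1.2. A spring and the lid's weight (0.35 kg) pull it shut: about 5 N straight at the handle when shut, about 9 N at 0.75 rad; it falls shut when let go.
- marker (a joint): Angle at which the marker is set on the arc, rad, measured like lid: the lid is at the mark when lid equals this value. Between 0.40 and 0.75. The marker is held by friction and can be shifted by a knock.
- marker_pin (a point): The marker: a small black block (18 mm) with a brass pin 10 mm thick and 28 mm long pointing outwards, clamped on a thin steel arc (8 mm bar, 135 mm radius about the hinge) that stands 29 mm off the photometer's side opposite the pad and rises, with a strut back to the hinge, to 215 mm above the table. This point is on the pin's axis in the plane of the arc, 129 mm from the photometer's middle plane (its y = -129 mm), 135 mm from the hinge axis.
- lid_pin (a point): The lid's own brass pin, 10 mm thick, sticking out 22 mm from the lid's side edge towards the arc, 135 mm in front of the hinge axis (at joint 0: photometer -x, same height as the axis). This point is on the pin's axis in the plane of the arc; it coincides with marker_pin when the lid is at the mark.
- notebook: Bystander: closed notebook, 150 x 210 x 20 mm, lying flat. Origin: centre of its underside.
- screwdriver: Bystander: screwdriver, 170 mm long, lying on the table. Origin: near its middle.
- spool: Bystander: small spool, 56 mm diameter, 34 mm high, standing on its flange. Origin: centre of its underside.
- multimeter: Bystander: hand-held multimeter, 160 x 78 x 41 mm, lying flat. Origin: centre of its underside.
- parts_tray: Bystander: open tray with small compartments, 100 x 150 x 35 mm. Origin: centre of its underside.
- mug: Bystander: mug, 80 mm diameter, 90 mm high. Origin: centre of its underside.
- flux_jar: Bystander: small jar, 44 mm diameter, 50 mm high. Origin: centre of its underside.
There are look-alikes about, which are no part of the job. There is more than one size of the tile; the one meant has the size given above.

How it is judged (in metres and radians):
On the way:
1. the tile stands upright on a thin edge on the pad, facing the port, let go of, with the lid still shut (angle between tile's own z axis and vertical between 1.45 and 1.69 rad and angle between the z axis of tile and the y axis of photometer, either way round below 0.21 rad and x of tile_centre in the frame of pad between -0.015 and 0.015 m and y of tile_centre in the frame of pad between -0.015 and 0.015 m and z of tile_centre in the frame of pad between 0.024 and 0.044 m and linear speed of tile below 0.02 m/s and contact force between each of the arm, the fingers and tile below 0.2 N and value of joint lid below 0.06 rad), for 0.3 s.
At the end, for the whole second after the job is handed in: Tile at rest, untouched, on a thin edge on the pad (upright within 0.12 rad, facing the port within 0.21 rad, centre within 15 mm of the pad's along x and y); the robot holds the lid still (under 0.08 rad/s), pushing over 2.5 N, its pin within 8 mm of the marker pin (angle between tile's own z axis and vertical between 1.45 and 1.69 rad and angle between the z axis of tile and the y axis of photometer, either way round below 0.21 rad and x of tile_centre in the frame of pad between -0.015 and 0.015 m and y of tile_centre in the frame of pad between -0.015 and 0.015 m and z of tile_centre in the frame of pad between 0.024 and 0.044 m and linear speed of tile below 0.02 m/s and contact force between each of the arm, the fingers and tile below 0.2 N and distance between lid_pin and marker_pin below 0.008 m and velocity of joint lid between -0.08 and 0.08 rad/s and contact force between any of the fingers, the arm and lid above 2.5 N); the arm keeps its last pose, push and grip.
It fails at once if the marker is shifted by more than 6 mm (distance of marker_pin from where it was at the start of the episode above 0.006 m).
It fails at once if another thing on the bench is disturbed (moved by more than 30 mm) (distance of any of notebook, screwdriver, spool, multimeter, parts_tray, mug, flux_jar from where it was at the start of the episode above 0.03 m).
It also fails if it takes over 59 s, if anything falls off the work surface, if the arm or the gripper's body presses on something with over 40 N, if the wrist force passes 120 N, or if a joint passes its speed limit or range.

## Working session

There is one attempt and no reset: what is moved stays moved. The work goes in short steps, Python scripts to look and compute and a tool call to move; the robot and the scene stay as the last step left them, time stands still between calls to the robot, and variables do not carry over. Pictures are saved under pics/ and viewed, at most 10 in all, crops included, and the job is handed in when it is done.

Besides the shell and the picture viewer there is one more tool, called after ">>>" by a JSON object that holds its "api" and its "payload", one argument or row to a line. apply_moves: Moves the arm, as the interface text tells. Its arguments: {"type":"object","properties":{"commands":{"type":"array"}},"required":["commands"]}

```bash
mkdir -p pics; ls
cat > h.py <<'E'
import numpy as np, cv2
from plant import ctrl
def snap(n,f=None,crop=None,scale=1):
    s=ctrl.snapshot(n)
    if f:
        im=s['img'][:,:,::-1]
        if crop: im=im[crop[1]:crop[3],crop[0]:crop[2]]
        cv2.imwrite('pics/'+f,cv2.resize(im,None,fx=scale,fy=scale,interpolation=cv2.INTER_CUBIC))
    return s
def ray(s,p):
    T=np.array(s['T']);d=np.array([(p[0]-s['cx'])/s['fx'],-(p[1]-s['cy'])/s['fy'],-1.])
    return T[:3,3],T[:3,:3]@d
def onz(s,p,z):
    o,d=ray(s,p);return o+d*(z-o[2])/d[2]
def proj(s,X):
    T=np.array(s['T']);c=T[:3,:3].T@(np.array(X)-T[:3,3])
    return np.array([s['cx']+s['fx']*c[0]/-c[2],s['cy']+s['fy']*-c[1]/-c[2]])
def tri(*a):
    A=np.zeros((3,3));b=np.zeros(3)
    for s,p in a:
        o,d=ray(s,p);d=d/np.linalg.norm(d);M=np.eye(3)-np.outer(d,d);A+=M;b+=M@o
    return np.linalg.solve(A,b)
E
python3 - <<'E'
from h import *
a=snap('scene');b=snap('top')
cv2.imwrite('pics/a.png',np.vstack([a['img'],b['img']])[:,:,::-1][:, :] if 0 else np.hstack([a['img'],b['img']])[:,:,::-1][:,:])
im=np.hstack([a['img'],b['img']])[:,:,::-1]
cv2.imwrite('pics/a.png',cv2.resize(im,(800,300)))
print({k:v for k,v in b.items() if k!='img'}, {k:v for k,v in a.items() if k!='img'})
for n,s in(('scene',a),('top',b)):
  for t in ['photometer','pad','tile','tile_centre','hinge','handle','marker_pin','lid_pin','notebook','screwdriver','spool','multimeter','parts_tray','mug','flux_jar']:
    print(n,t,[(np.round(r['at']).tolist(),round(r['score'],2)) for r in ctrl.spot_point(s,t)][:4])
print(ctrl.get_obs(),ctrl.nose_length)
E
```

```text
pics
{'fx': 427.21377076829316, 'fy': 427.21377076829316, 'cx': 246.48734074317125, 'cy': 190.6562908914566, 'T': array([[ 0.01040489,  0.99881179, -0.04761043,  0.45812504],
       [-0.99993549,  0.01017605, -0.00504639,  0.01309446],
       [-0.00455591,  0.04765987,  0.99885323,  1.35852287],
       [ 0.        ,  0.        ,  0.        ,  1.        ]]), 'shot': 2} {'fx': 494.181856043766, 'fy': 494.181856043766, 'cx': 266.37629127330945, 'cy': 197.65938006975244, 'T': array([[ 0.25848135, -0.72135853,  0.64251791,  1.48193497],
       [ 0.96593623,  0.18444052, -0.18151829, -0.2557882 ],
       [ 0.01243343,  0.66755042,  0.74446078,  1.22251388],
       [ 0.        ,  0.        ,  0.        ,  1.        ]]), 'shot': 1}
scene photometer [([225.0, 236.0], 0.9)]
scene pad [([274.0, 234.0], 0.84)]
scene tile [([346.0, 176.0], 0.8), ([322.0, 198.0], 0.76), ([333.0, 154.0], 0.69)]
scene tile_centre [([347.0, 175.0], 0.93), ([321.0, 197.0], 0.75)]
scene hinge [([232.0, 244.0], 0.88)]
scene handle [([219.0, 186.0], 0.64)]
scene marker_pin [([175.0, 203.0], 0.37)]
scene lid_pin [([178.0,
[... 1115 characters left out ...]
54.0, 223.0], 0.18)]
{'clock': 1.6, 'joint_pos': array([-5.87806925e+01,  2.05472723e+01,  6.82215698e-01,  1.64897127e-03,
       -7.01352054e+01, -1.65045501e+01]), 'qvel': array([ 0.00282671,  0.09423155, -0.00458527, -0.01879444, -0.03689131,
       -0.00243082]), 'tau': array([ 5.20750073e-04, -5.82380569e+01,  2.93302345e+01,  7.00235724e+00,
        1.24055101e-02, -8.68525774e-06]), 'tool_pos': array([ 0.171401  , -0.65286551,  0.24355809]), 'orientation': array([-1.79999811e+02, -1.56139630e-03, -1.65284682e+02]), 'force': array([-0.19265254, -1.50675045,  0.15856869]), 'moment': array([0.02779373, 0.00929525, 0.01401148]), 'gripper_force': 0.0, 'opening': 0.08819116737370461} 0.017
```

Run:
```python
from h import *
im=cv2.imread('pics/a.png')
a=snap('scene');b=snap('top','b.png',(80,90,380,310),2.6)
A=a['img'][:,:,::-1][130:300,90:430]
cv2.imwrite('pics/c.png',cv2.resize(A,None,fx=2.35,fy=2.35,interpolation=cv2.INTER_CUBIC))
```

```text
(no output)
```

View pics/b.png

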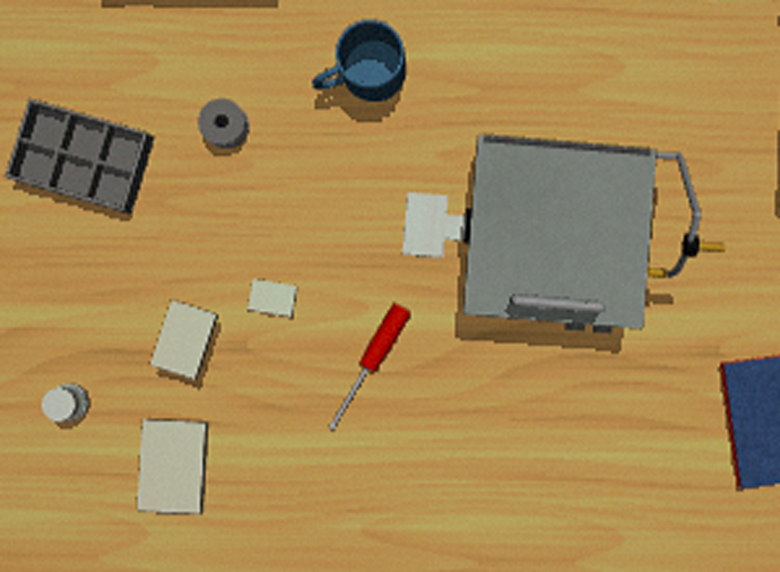

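View pics/c.png

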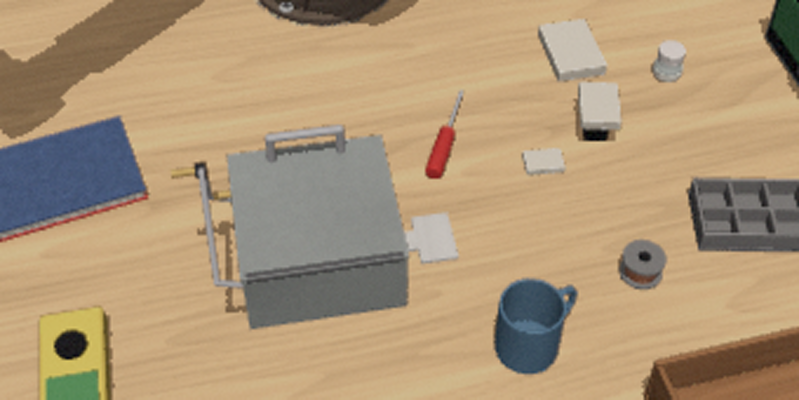

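Run:
```python
from h import *
a=snap('scene');b=snap('top')
P={}
for t,z in [('hinge',.1),('handle',.145),('lid_pin',.1),('marker_pin',None),('pad',.005)]:
    pa=ctrl.spot_point(a,t);pb=ctrl.spot_point(b,t)
    print(t,z,[np.round(r['at'],1).tolist() for r in pa[:2]],[np.round(r['at'],1).tolist() for r in pb[:2]])
    if pa and pb: print('   tri',np.round(tri((a,pa[0]['at']),(b,pb[0]['at'])),4))
    if z:
        if pa: print('   scene',onz(a,pa[0]['at'],z).round(4))
        if pb: print('   top',onz(b,pb[0]['at'],z).round(4))
# tile top corners in top crop px (2.6x): 
for c in [(172,300),(218,316),(197,384),(151,369)]:
    print('corner',onz(b,(80+c[0]/2.6,90+c[1]/2.6),.051).round(4))
# lid corners (100-106 high?) 
for c in [(480,143),(655,154),(643,328),(463,313)]:
    print('lid',onz(b,(80+c[0]/2.6,90+c[1]/2.6),.105).round(4))
for c in [(406,193),(447,195),(443,257),(403,254)]:
    print('pad',onz(b,(80+c[0]/2.6,90+c[1]/2.6),.005).round(4))
# tile threshold contour
im=b['img'].astype(int); m=((im.min(2)>150)&(im.max(2)-im.min(2)<60)).astype(np.uint8)
for c in cv2.findContours(m,cv2.RETR_EXTERNAL,cv2.CHAIN_APPROX_NONE)[0]:
    if cv2.contourArea(c)>60: print(cv2.minAreaRect(c))
```

```text
hinge 0.1 [[231.8, 241.4]] [[296.9, 144.3], [243.4, 176.8]]
   tri [ 0.6562 -0.1241  0.1108]
   scene [ 0.6492 -0.1196  0.1   ]
   top [ 0.6571 -0.1285  0.1   ]
handle 0.145 [[219.8, 185.5]] [[293.8, 208.2], [167.4, 138.7]]
   tri [ 0.4676 -0.1154  0.1423]
   scene [ 0.4703 -0.1154  0.145 ]
   top [ 0.4675 -0.1155  0.145 ]
lid_pin 0.1 [[176.4, 211.1], [406.8, 222.9]] [[339.2, 195.3], [394.8, 145.4]]
   tri [ 0.5066 -0.2534  0.1083]
   scene [ 0.4987 -0.2549  0.1   ]
   top [ 0.5072 -0.2537  0.1   ]
marker_pin None [[177.6, 203.2]] [[344.0, 183.8]]
   tri [ 0.5366 -0.2492  0.1762]
pad 0.005 [[275.0, 230.5]] [[242.1, 176.1]]
   tri [0.5688 0.0334 0.0018]
   scene [0.5709 0.0316 0.005 ]
   top [0.5688 0.0344 0.005 ]
corner [0.4722 0.3265 0.051 ]
corner [0.4539 0.2719 0.051 ]
corner [0.374 0.295 0.051]
corner [0.3909 0.3494 0.051 ]
lid [ 0.6533 -0.0327  0.105 ]
lid [ 0.6427 -0.2312  0.105 ]
lid [ 0.4456 -0.2179  0.105 ]
lid [ 0.4603 -0.0151  0.105 ]
pad [0.6065 0.0537 0.005 ]
pad [0.6045 0.0035 0.005 ]
pad [0.5285 0.0076 0.005 ]
pad [0.5317 0.0565 0.005 ]
((145.37744140625, 268.9610595703125), (23.57899284362793, 34.43281555175781), 3.5763344764709473)
((102.00001525878906, 245.00003051757812), (11.31370735168457, 11.31370735168457), 45.0)
((150.0, 220.00001525878906), (17.076295852661133, 25.298221588134766), 18.43494987487793)
((184.24322509765625, 204.04052734375), (16.27549934387207, 11.179131507873535), 9.462322235107422)
((246.26553344726562, 176.3137969970703), (21.342689514160156, 23.335783004760742), 4.763641834259033)
((308.0, 63.0), (28.0, 32.0), 90.0)
```

>>> {"api": "apply_moves", "payload": {
  "commands": [
    [[3,3,4],0,0],
    [[6,6,8],0.1,0],
    [[33,30,10],0.2,0],
    [[33,30,10],0.3,0],
    [[33,30,10],0.4,0],
    [[33,30,10],0.5,0],
    [[33,30,10],0.6,0],
    [[33,30,10],0.7,0],
    [[33,30,10],0.8,0],
    [[33,30,10],0.9,0],
    [[33,30,10],1.03,0],
    [[33,30,10],1.03,0],
    [[33,75,10],1.03,0],
    [[33,75,10],1.03,0],
    [[33,75,10],1.03,0],
    [[33,75,10],1.03,0],
    [[33,75,10],1.03,0],
    [[33,75,10],1.03,0],
    [[33,75,10],1.03,0],
    [[33,75,10],1.03,0]
  ]
}}

```text
clock: 3.97
tool_pos: [0.5008, -0.0178, 0.344]
orientation: [-179.9, 0.0, -106.3]
force: [1.7, -0.8, 0.2]
opening: 0.0877
gripper_force: 0.0
```

>>> {"api": "apply_moves", "payload": {
  "commands": [
    [[-7.8,32.8,0],0,0],
    [[-7.8,32.8,0],0,0],
    [[-7.8,32.8,0],0,0],
    [[-7.8,32.8,0],0,0],
    [[-7.8,32.8,0],0,0],
    [[-7.8,32.8,0],0,0],
    [[-7.8,32.8,0],0,0],
    [[-7.8,32.8,0],0,0],
    [[-7.8,32.8,0],0,0],
    [[-7.8,32.8,-14],0,0],
    [[-7.8,32.8,-14],0,0],
    [[-7.8,32.8,-14],0,0],
    [[-7.8,32.8,-14],0,0],
    [[-7.8,32.8,-14],0,0],
    [[-7.8,32.8,-14],0,0]
  ]
}}

```text
clock: 5.22
tool_pos: [0.4236, 0.3083, 0.2036]
orientation: [-180.0, -0.1, -106.3]
force: [0.1, 0.8, 1.0]
opening: 0.0874
gripper_force: 0.0
```

Run:
```python
from h import *
w=snap('wrist','w1.png')
o=ctrl.get_obs();print(o['tool_pos'],o['orientation'],o['joint_pos'],o['force'],o['clock'])
print(np.array(w['T']).round(3).tolist(),w['fx'],w['cx'],w['cy'])
for r in ctrl.spot_point(w,'tile_centre'): print(r, onz(w,r['at'],.0435).round(4))
```

```text
[0.42421381 0.30900115 0.20494473] [-1.79935033e+02  6.50815320e-02 -1.06264424e+02] [ 5.75383043e+01  8.07421463e+00 -2.14700543e+01  5.08863532e-02
 -6.03751202e+01 -7.38278882e+01] [-1.02055388  0.28928058  0.06211806] 5.2667
[[-0.96, -0.271, -0.074, 0.404], [0.281, -0.927, -0.25, 0.242], [-0.001, -0.261, 0.965, 0.344], [0.0, 0.0, 0.0, 1.0]] 292.8889816488381 250.14864470662903 189.51808717479344
{'at': [380.2, 157.3], 'score': 0.74} [0.2892 0.3242 0.0435]
{'at': [182.8, 110.2], 'score': 0.64} [0.4688 0.2228 0.0435]
{'at': [245.0, 186.3], 'score': 0.63} [0.4319 0.3147 0.0435]
```

View pics/w1.png

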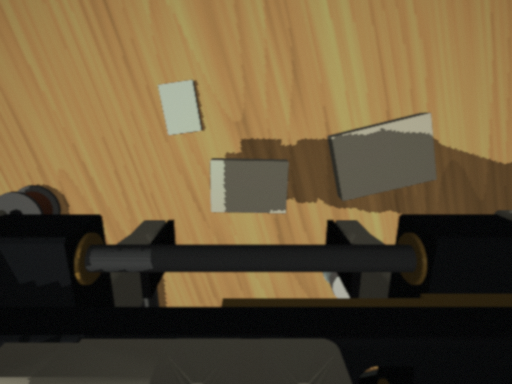

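Run:
```python
from h import *
w=snap('wrist')
C=[onz(w,p,.051)[:2] for p in [(211,158),(288,160),(287,213),(211,212.5)]]
C=np.array(C);print(C.round(4),C.mean(0).round(4),np.linalg.norm(np.diff(np.vstack([C,C[:1]]),axis=0),axis=1))
e=C[0]-C[1];f=C[3]-C[2];print(np.degrees(np.arctan2(*e[::-1])),np.degrees(np.arctan2(*f[::-1])))
o=ctrl.get_obs();print(o['tool_pos'],o['orientation'])
g=cv2.cvtColor(w['img'],cv2.COLOR_RGB2GRAY)[145:225,200:300]
im=cv2.resize(w['img'][:,:,::-1][140:230,190:310],None,fx=5,fy=5,interpolation=cv2.INTER_NEAREST);cv2.imwrite('pics/w2.png',im)
```

```text
[[0.4571 0.2768]
 [0.3827 0.3007]
 [0.3979 0.3557]
 [0.4756 0.3325]] [0.4283 0.3164] [0.07812705 0.05704101 0.08106057 0.05859339]
-17.778869021926347 -16.649136094051247
[0.42435521 0.30940139 0.20569606] [-179.91438155    0.18450749 -106.27128402]
```

View pics/w2.png

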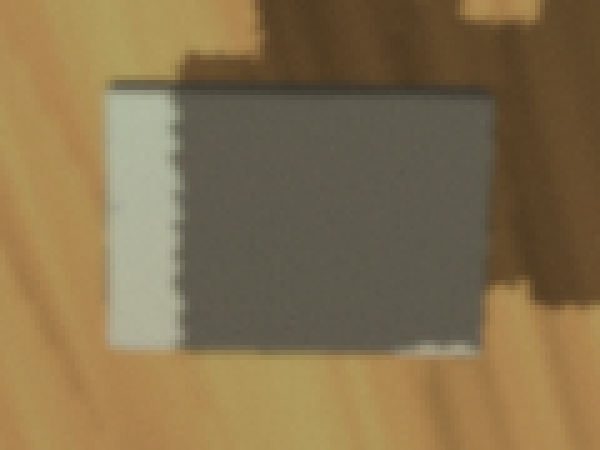

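>>> {"api": "apply_moves", "payload": {
  "commands": [
    [[0.1,0.4,-4],-0.01,0],
    [[0.1,0.4,-8],-0.01,0],
    [[0.1,0.4,-12],-0.01,0],
    [[0.1,0.4,-12],-0.01,0],
    [[0.1,0.4,-12],-0.01,0],
    [[0.1,0.4,-12],-0.01,0]
  ]
}}

```text
clock: 5.87
tool_pos: [0.4258, 0.3139, 0.0862]
orientation: [-179.9, 0.2, -106.8]
force: [0.2, 0.3, 0.5]
opening: 0.0874
gripper_force: 0.0
```

Run:
```python
from h import *
w=snap('wrist','w3.png',(60,100,440,330),2.1)
o=ctrl.get_obs();print(o['tool_pos'],o['orientation'],o['clock'])
```

```text
[0.42587024 0.31425154 0.08664884] [-179.89011891    0.24163204 -106.80395671] 5.9167
```

View pics/w3.png

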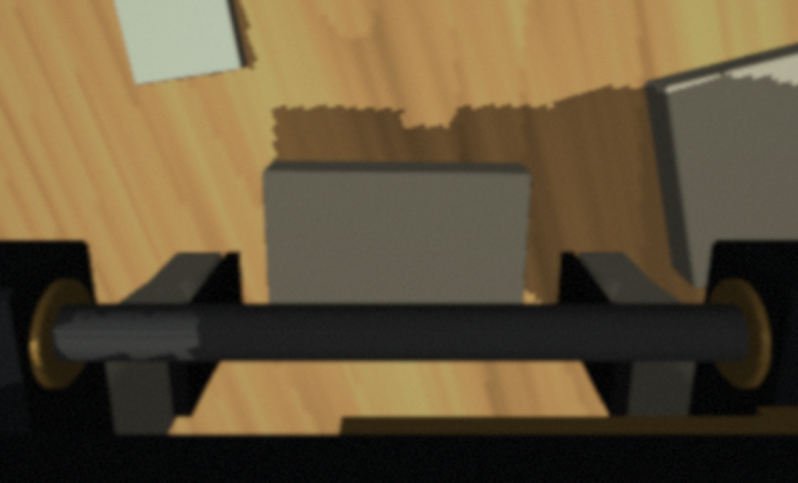

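>>> {"api": "apply_moves", "payload": {
  "commands": [
    [[0.12,-0.04,0],0,0],
    [[0.12,-0.04,-2],0,0],
    [[0.12,-0.04,-4],0,0],
    [[0.12,-0.04,-4.5],0,0],
    [[0.12,-0.04,-4.5],0,0],
    [[0.12,-0.04,-4.5],0,0.3],
    [[0.12,-0.04,-4.5],0,0.5],
    [[0.12,-0.04,-4.5],0,1],
    [[0.12,-0.04,-4.5],0,1],
    [[0.12,-0.04,-4.5],0,1],
    [[0.12,-0.04,-4.5],0,1]
  ]
}}

```text
clock: 6.83
tool_pos: [0.4263, 0.3129, 0.04]
orientation: [-179.9, 0.1, -106.8]
force: [-0.6, -0.4, 6.8]
opening: 0.0798
gripper_force: 30.0
```

>>> {"api": "apply_moves", "payload": {
  "commands": [
    [[0,0,0],0,0],
    [[0,0,0],0,0],
    [[0,0,0],0,0],
    [[0.1,0.35,0],0,0],
    [[0.23,0.77,0],0,0],
    [[0.23,0.77,0],0,0],
    [[0.23,0.77,0],0,0.5],
    [[0.23,0.77,0],0,1],
    [[0.23,0.77,0],0,1],
    [[0.23,0.77,0],0,1],
    [[0.23,0.77,1],0,1],
    [[0.23,0.77,3],0,1],
    [[0.23,0.77,4],0,1],
    [[0.23,0.77,4],0,1],
    [[0.23,0.77,4],0,1]
  ]
}}

```text
clock: 8.08
tool_pos: [0.4281, 0.3202, 0.0793]
orientation: [-180.0, 0.1, -106.9]
force: [-1.3, -0.3, -2.9]
opening: 0.0798
gripper_force: 30.0
```

Run:
```python
from h import *
w=snap('wrist','w4.png',(60,100,440,330),2.1)
```

```text
(no output)
```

View pics/w4.png

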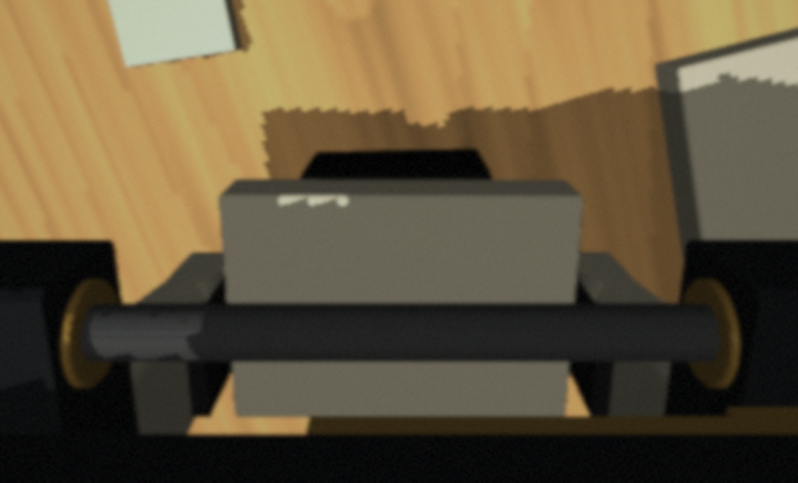

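Run:
```python
from h import *
w=snap('wrist');o=ctrl.get_obs();t=o['tool_pos'];print(t,o['force'])
v=np.array([.286,.958,0]);u=np.array([.958,-.286,0])
f=lambda c,r,z:onz(w,(60+c/2.1,100+r/2.1),z)
for n,c,r,z in [('front',400,195,t[2]+.0095),('back',400,416,t[2]+.0095),('plinthfront',400,151,.036),('pl',318,153,.036),('pr',475,150,.036)]:
    X=f(c,r,z);print(n,(X-t)@v,(X-t)@u)
```

```text
[0.42754916 0.31937882 0.07807489] [ 0.30180356 -0.72735573 -1.5705495 ]
front -0.03184651729747732 0.00021141183796498776
back 0.024655132695837495 0.00047071924582425616
plinthfront -0.031029124813787543 0.00020831367877304548
pl -0.030527081308388184 0.025082308910766724
pr -0.0312315109242328 -0.022505794642648562
```

>>> {"api": "apply_moves", "payload": {
  "commands": [
    [[0.49,1.63,0],0,1],
    [[0.49,1.63,-2],0,1],
    [[0.49,1.63,-3.4],0,1],
    [[0.49,1.63,-3.7],0,1],
    [[0.49,1.63,-4.0],0,1],
    [[0.49,1.63,-4.3],0,1],
    [[0.49,1.63,-4.6],0,1],
    [[0.49,1.63,-4.8],0,1],
    [[0.49,1.63,-4.8],0,1]
  ]
}}

```text
clock: 8.93
tool_pos: [0.4326, 0.3372, 0.0326]
orientation: [-180.0, 0.1, -106.8]
force: [-8.4, 1.6, 15.5]
opening: 0.08
gripper_force: 30.0
```

Run:
```python
from h import *
w=snap('wrist','w5.png',(60,100,440,330),2.1);o=ctrl.get_obs();print(o['tool_pos'],o['force'],o['moment'])
```

```text
[0.43274632 0.33727783 0.03256013] [-8.14069625  1.77995895 15.32445245] [ 0.41268672  3.23161189 -0.14521805]
```

View pics/w5.png

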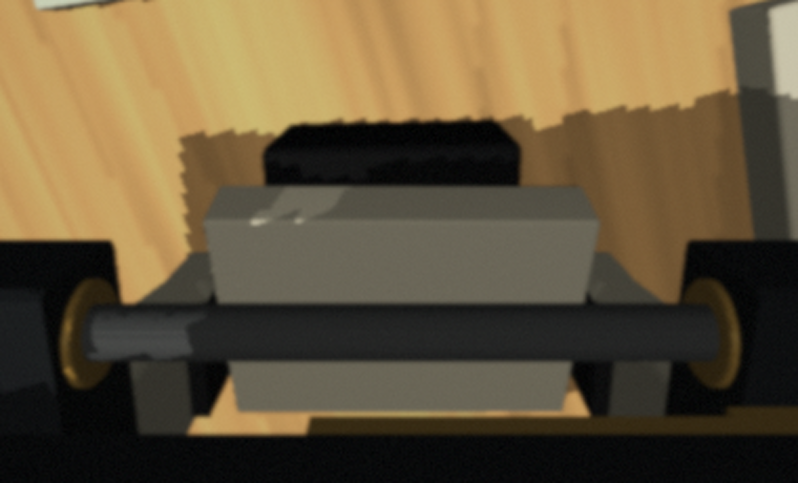

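>>> {"api": "apply_moves", "payload": {
  "commands": [
    [[-0.03,-0.1,-0.2],0,1],
    [[-0.06,-0.2,-0.35],0,1],
    [[-0.09,-0.3,-0.5],0,1],
    [[-0.12,-0.4,-0.6],0,1],
    [[-0.15,-0.5,-0.65],0,1],
    [[-0.18,-0.6,-0.68],0,1],
    [[-0.2,-0.7,-0.7],0,1],
    [[-0.23,-0.77,-0.7],0,1],
    [[-0.23,-0.77,-0.7],0,1]
  ]
}}

```text
clock: 9.73
tool_pos: [0.4337, 0.3371, 0.0285]
orientation: [-179.8, 0.9, -106.7]
force: [-12.1, 18.8, 21.9]
opening: 0.0795
gripper_force: 30.0
```

Run:
```python
from h import *
w=snap('wrist','w6.png',(60,100,440,330),2.1);o=ctrl.get_obs();print(o['tool_pos'],o['force'],o['moment'])
```

```text
[0.43366955 0.33714767 0.02846613] [-12.57094938  18.4675692   22.0756671 ] [ 6.35064971  4.68362951 -0.06724583]
```

View pics/w6.png

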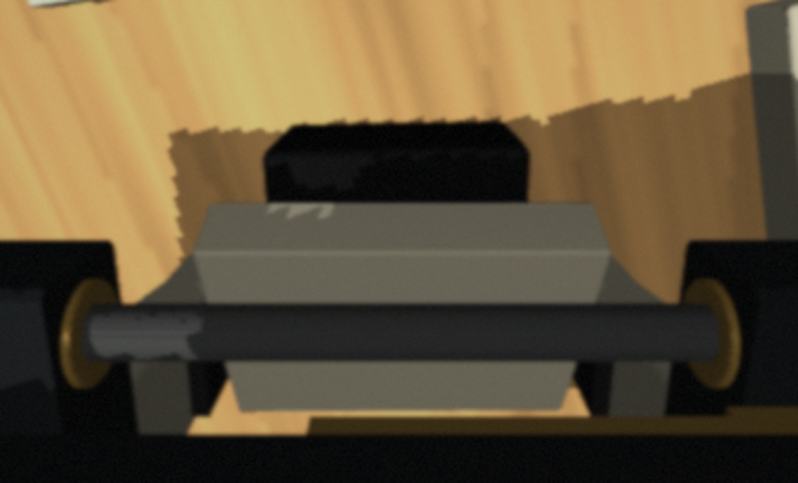

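>>> {"api": "apply_moves", "payload": {
  "commands": [
    [[0.15,0.5,0],0,1],
    [[0.34,1.15,-0.2],0,1],
    [[0.34,1.15,-0.5],0,1],
    [[0.34,1.15,-0.6],0,1],
    [[0.34,1.15,-0.6],0,1]
  ]
}}

```text
clock: 10.2
tool_pos: [0.4362, 0.3439, 0.0205]
orientation: [-179.8, 0.4, -106.7]
force: [-2.0, 5.4, 13.4]
opening: 0.0799
gripper_force: 30.0
```

>>> {"api": "apply_moves", "payload": {
  "commands": [
    [[-0.09,-0.3,0.1],0,1],
    [[-0.17,-0.6,0.25],0,1],
    [[-0.26,-0.9,0.35],0,1],
    [[-0.34,-1.2,0.4],0,1],
    [[-0.43,-1.5,0.4],0,1],
    [[-0.5,-1.75,0.4],0,1],
    [[-0.57,-2.0,0.4],0,1],
    [[-0.57,-2.0,0.4],0,1]
  ]
}}

```text
clock: 10.87
tool_pos: [0.4356, 0.333, 0.0278]
orientation: [-179.5, 1.5, -106.5]
force: [4.0, 24.6, 12.7]
opening: 0.0802
gripper_force: 30.0
```

>>> {"api": "apply_moves", "payload": {
  "commands": [
    [[-0.06,-0.2,-0.2],0,1],
    [[-0.12,-0.4,-0.4],0,1],
    [[-0.2,-0.7,-0.5],0,1],
    [[-0.28,-1.0,-0.5],0,1],
    [[-0.28,-1.0,-0.5],0,1],
    [[-0.28,-1.0,-0.5],0,1]
  ]
}}

```text
clock: 11.37
tool_pos: [0.4343, 0.3263, 0.0245]
orientation: [-179.4, 1.8, -106.4]
force: [1.4, 28.1, 20.7]
opening: 0.0797
gripper_force: 30.0
```

>>> {"api": "apply_moves", "payload": {
  "commands": [
    [[0.0,0.0,-0.5],0,1],
    [[0.0,0.0,-0.8],0,1],
    [[0.1,0.4,-0.8],0,1],
    [[0.28,1.0,-0.6],0,1],
    [[0.6,2.0,0],0,1],
    [[0.8,3.0,3],0,1],
    [[0.8,3.0,6],0,1],
    [[0.8,3.0,6],0,1]
  ]
}}

```text
clock: 12.03
tool_pos: [0.4358, 0.3429, 0.0823]
orientation: [-179.8, 0.4, -106.7]
force: [1.6, 0.8, -2.3]
opening: 0.0801
gripper_force: 30.0
```

Run:
```python
from h import *
w=ctrl.snapshot('wrist');s=ctrl.snapshot('scene');o=ctrl.get_obs();print(o['tool_pos'],o['force'],o['orientation'])
p=proj(s,o['tool_pos']);print(p)
x,y=p.astype(int)
a=cv2.resize(w['img'][100:320,130:370],(480,440));b=cv2.resize(s['img'][y-30:y+30,x-20:x+20],(294,440),interpolation=cv2.INTER_CUBIC)
cv2.imwrite('pics/d.png',np.hstack([a,b])[:,:,::-1])
```

```text
[0.43382808 0.3405188  0.07798823] [-0.49299687 -0.92506628 -2.1475317 ] [-1.79957585e+02  1.62880000e-01 -1.06846817e+02]
[354.35441669 166.80090275]
```

View pics/d.png

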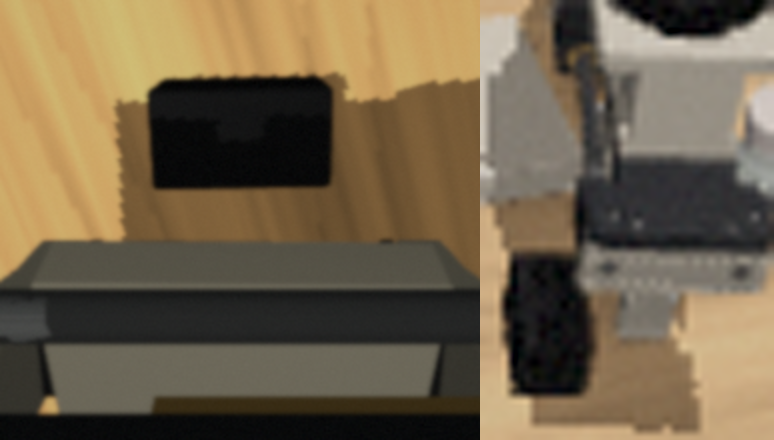

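Run:
```python
from h import *
w=ctrl.snapshot('wrist');t=ctrl.get_obs()['tool_pos'];print(t,ctrl.get_obs()['clock'])
v=np.array([.286,.958,0]);u=np.array([.958,-.286,0]);z=np.array([0,0,1.]);c=t+.002*z
for th in range(40,100,5):
    a=np.radians(th);e=v*np.cos(a)-z*np.sin(a);n=v*np.sin(a)+z*np.cos(a)
    r=[]
    for p,q in [(-31.8,-7.5),(-31.8,7.5),(24.6,7.5)]:
        X=c+e*p/1e3+n*q/1e3;A=proj(w,X+u*.04);B=proj(w,X-u*.04);r+=[round((A[1]+B[1])/2,1),round(B[0]-A[0],1)]
    print(th,r)
g=w['img'].mean(2);print(g[205:300:1,250].round().astype(int).tolist());print(g[205:310,240].round().astype(int).tolist())
```

```text
[0.43323232 0.33966419 0.07675901] 12.1833
40 [np.float64(201.1), np.float64(179.2), np.float64(231.5), np.float64(191.7), np.float64(275.6), np.float64(139.0)]
45 [np.float64(205.9), np.float64(182.0), np.float64(238.4), np.float64(193.2), np.float64(272.3), np.float64(137.6)]
50 [np.float64(211.1), np.float64(184.7), np.float64(245.4), np.float64(194.3), np.float64(268.8), np.float64(136.3)]
55 [np.float64(216.9), np.float64(187.1), np.float64(252.4), np.float64(195.0), np.float64(265.2), np.float64(135.2)]
60 [np.float64(223.0), np.float64(189.3), np.float64(259.5), np.float64(195.3), np.float64(261.5), np.float64(134.2)]
65 [np.float64(229.5), np.float64(191.2), np.float64(266.4), np.float64(195.2), np.float64(257.8), np.float64(133.4)]
70 [np.float64(236.2), np.float64(192.8), np.float64(273.1), np.float64(194.7), np.float64(254.0), np.float64(132.7)]
75 [np.float64(243.2), np.float64(194.0), np.float64(279.5), np.float64(193.8), np.float64(250.3), np.float64(132.2)]
80 [np.float64(250.3), np.float64(194.8), np.float64(285.5), np.float64(192.6), np.float64(246.5), np.float64(131
[... 500 characters left out ...]
82, 87, 95, 92, 69, 38, 26, 26, 30, 29, 29, 34, 35, 34, 37, 36, 35, 36, 37, 37, 37, 38, 38, 38, 37, 37, 35, 36, 34, 33, 35, 49, 77, 95, 99, 101, 101, 101, 99, 99, 101, 100, 100, 100, 100, 101, 101, 102, 102, 101, 100, 102, 102, 100, 100, 101, 99, 90, 68, 47]
[95, 96, 95, 95, 95, 96, 95, 97, 95, 96, 96, 96, 95, 96, 90, 84, 81, 79, 79, 78, 78, 80, 78, 78, 79, 79, 79, 81, 78, 80, 80, 80, 78, 78, 79, 81, 87, 96, 91, 66, 39, 26, 25, 26, 28, 32, 31, 34, 35, 37, 36, 36, 38, 38, 39, 38, 37, 40, 38, 38, 38, 36, 36, 34, 33, 36, 50, 77, 93, 100, 100, 101, 103, 100, 100, 101, 100, 101, 101, 102, 101, 102, 100, 101, 101, 102, 99, 101, 101, 100, 100, 98, 90, 66, 48, 41, 39, 42, 41, 38, 36, 32, 19, 13, 10]
```

Run:
```python
from h import *
from scipy.optimize import least_squares
w=ctrl.snapshot('wrist');t=ctrl.get_obs()['tool_pos'];print(t)
v=np.array([.286,.958,0]);z=np.array([0,0,1.]);c=t+.002*z
def rows(x):
    a,b,h=x;e=v*np.cos(a)-z*np.sin(a);n=v*np.sin(a)+z*np.cos(a)
    return [proj(w,c+(v*b+z*h)/1e3+e*p/1e3+n*q/1e3)[1] for p,q in [(-28,-7.5),(-28,7.5),(28,7.5)]]
for obs in ([219.5,242.3,297.5],):
    r=least_squares(lambda x:np.array(rows(x))-obs,[.5,0,0],x_scale=[.1,5,5]);print(np.degrees(r.x[0]),r.x[1:],r.cost)
```

```text
[0.43294818 0.33921584 0.07602509]
27.30569757894512 [ 15.66719212 -13.35198146] 1.1713006720721583e-26
```

Run:
```python
from h import *
from scipy.optimize import least_squares
w=ctrl.snapshot('wrist');t=ctrl.get_obs()['tool_pos'];print(t,ctrl.get_obs()['clock'])
v=np.array([.286,.958,0]);u=np.array([.958,-.286,0]);z=np.array([0,0,1.]);c=t+.002*z
def rows(x):
    a,b,h=x;e=v*np.cos(a)-z*np.sin(a);n=v*np.sin(a)+z*np.cos(a);r=[]
    for p,q in [(-28,-7.5),(-28,7.5),(28,7.5)]:
        X=c+(v*b+z*h+e*p+n*q)/1e3;A=proj(w,X+u*.04);B=proj(w,X-u*.04);r+=[A[1]/2+B[1]/2,B[0]-A[0]]
    return np.array(r)
k=[0,1,2,5]
for obs in ([219.5,200,241.5,185],):
    for a0 in (.2,.6,1,1.4):
        r=least_squares(lambda x:rows(x)[k]-obs,[a0,0,0],x_scale=[.1,5,5]);print(np.degrees(r.x[0]),r.x[1:],r.cost,rows(r.x).round())
cv2.imwrite('pics/w7.png',w['img'][:,:,::-1])
im=w['img'].mean(2)
for r in (216,222,230,238,275,285,292,296): print(r,im[r,120:165].astype(int).tolist()[::2],im[r,335:380].astype(int).tolist()[::2])
```

```text
[0.43286161 0.33900686 0.07562196] 12.2833
9.380878706731636 [ 1.98713841 31.75605479] 0.04367013729395628 [220. 200. 241. 226. 350. 185.]
9.380878664754485 [ 1.98713845 31.75605477] 0.043670137293942514 [220. 200. 241. 226. 350. 185.]
9.380878641661724 [ 1.98713845 31.7560548 ] 0.04367013729395463 [220. 200. 241. 226. 350. 185.]
9.380878765746612 [ 1.98713837 31.75605479] 0.04367013729395364 [220. 200. 241. 226. 350. 185.]
216 [155, 157, 156, 158, 159, 161, 158, 156, 158, 158, 156, 155, 154, 157, 158, 160, 161, 158, 159, 160, 159, 158, 155] [83, 81, 85, 90, 91, 91, 92, 93, 91, 90, 86, 85, 85, 87, 88, 88, 87, 87, 88, 88, 83, 81, 76]
222 [155, 155, 157, 157, 159, 159, 160, 159, 155, 157, 159, 158, 155, 152, 130, 85, 66, 68, 75, 77, 77, 77, 77] [72, 75, 73, 73, 73, 72, 65, 65, 73, 86, 86, 85, 85, 85, 85, 89, 88, 86, 88, 88, 89, 82, 79]
230 [158, 154, 155, 154, 156, 157, 157, 160, 159, 157, 144, 101, 65, 62, 64, 66, 75, 76, 79, 80, 79, 78, 80] [78, 78, 77, 77, 78, 78, 77, 75, 65, 63, 65, 64, 75, 84, 84, 87, 88, 86, 87, 87, 86, 85, 82]
238 [159, 159, 157, 153, 152, 146, 114, 80, 63, 65, 
[... 210 characters left out ...]
21, 60, 97, 101, 100, 100, 98, 99] [99, 98, 101, 99, 100, 101, 97, 61, 29, 47, 50, 49, 50, 49, 50, 50, 50, 51, 53, 58, 59, 57, 29]
285 [8, 14, 44, 48, 48, 50, 49, 49, 49, 48, 50, 50, 48, 48, 49, 30, 15, 54, 94, 99, 98, 100, 100] [99, 100, 99, 98, 99, 92, 52, 20, 40, 49, 50, 48, 49, 50, 50, 49, 49, 48, 49, 48, 48, 35, 13]
292 [8, 13, 30, 49, 49, 49, 49, 50, 49, 49, 47, 49, 49, 49, 48, 40, 17, 18, 66, 99, 98, 101, 98] [100, 100, 98, 98, 97, 60, 17, 24, 45, 49, 49, 49, 49, 50, 49, 48, 49, 48, 50, 50, 46, 20, 7]
296 [5, 5, 24, 44, 50, 47, 50, 48, 49, 48, 48, 49, 50, 50, 49, 43, 21, 18, 44, 89, 98, 99, 99] [99, 98, 98, 97, 87, 35, 15, 30, 47, 51, 48, 48, 48, 47, 48, 49, 48, 48, 49, 48, 40, 13, 8]
```

>>> {"api": "apply_moves", "payload": {
  "commands": [
    [[-1.03,-3.82,0],0,1],
    [[-1.03,-3.82,-2],0,1],
    [[-1.03,-3.82,-3.5],0,1],
    [[-1.03,-3.82,-4.2],0,1],
    [[-1.03,-3.82,-4.5],0,1],
    [[-1.03,-3.82,-4.7],0,1],
    [[-1.03,-3.82,-4.7],0,1]
  ]
}}

```text
clock: 12.87
tool_pos: [0.4232, 0.3018, 0.0292]
orientation: [180.0, -0.1, -106.8]
force: [-0.9, 0.4, -1.5]
opening: 0.0799
gripper_force: 30.0
```

>>> {"api": "apply_moves", "payload": {
  "commands": [
    [[0,0,-0.3],0,1],
    [[0,0,-0.6],0,1],
    [[0,0,-0.8],0,1],
    [[0,0,-0.8],0,1]
  ]
}}

```text
clock: 13.2
tool_pos: [0.4234, 0.302, 0.0221]
orientation: [-180.0, 0.0, -106.8]
force: [-1.5, -0.8, 5.3]
opening: 0.0794
gripper_force: 30.0
```

>>> {"api": "apply_moves", "payload": {
  "commands": [
    [[0,0,-0.2],0,1],
    [[0,0,-0.3],0,1],
    [[0,0,-0.3],0,0.05],
    [[0,0,-0.3],0,0],
    [[0,0,-0.3],0,0],
    [[0,0,0],0,0],
    [[0,0,2],0,0],
    [[0,0,5],0,0],
    [[0,0,8],0,0],
    [[0,0,11],0,0],
    [[-1.5,-5,13],0,0],
    [[-1.5,-5,13],0,0],
    [[-1.5,-5,13],0,0]
  ]
}}

```text
clock: 14.28
tool_pos: [0.4074, 0.2498, 0.1535]
orientation: [-180.0, 0.2, -106.9]
force: [0.1, -0.7, -0.6]
opening: 0.0874
gripper_force: 0.0
```

Run:
```python
from h import *
w=ctrl.snapshot('wrist');o=ctrl.get_obs();t=o['tool_pos'];print(t,o['force'],o['clock'])
print(proj(w,[.419,.3095,.051]))
g=w['img'].mean(2).astype(np.uint8)
e=cv2.Canny(w['img'],30,90)
m=(w['img'].astype(int).max(2)-w['img'].astype(int).min(2)<40)&(g>55)
m=cv2.morphologyEx(m.astype(np.uint8),cv2.MORPH_OPEN,np.ones((5,5)))
n,l,st,ce=cv2.connectedComponentsWithStats(m)
for i in range(1,n):
    if st[i,4]>600:
        c=cv2.findContours((l==i).astype(np.uint8),0,2)[0][0];r=cv2.minAreaRect(c)
        print(st[i],[x for x in r]); 
        if r[0][1]<215: 
            B=np.array([onz(w,p,.051)[:2] for p in cv2.boxPoints(r)]);print(B.round(4).tolist(),B.mean(0),np.linalg.norm(np.diff(B,axis=0),axis=1))
```

```text
[0.40794687 0.25088707 0.15281643] [-0.19640949  0.46323442 -0.69366207] 14.3333
[257.64594409 256.5441945 ]
[   0    0   52   36 1506] [(25.5, 17.5), (35.0, 51.0), 90.0]
[[0.5399, 0.0561], [0.5043, 0.067], [0.515, 0.0879], [0.5517, 0.0767]] [0.52773928 0.07195699] [0.03727463 0.02351527 0.03834516]
[215  13  95  32 819] [(261.9294128417969, 28.768966674804688), (98.28275299072266, 9.720669746398926), 14.708303451538086]
[[0.3955, 0.1146], [0.3917, 0.1092], [0.3288, 0.1458], [0.3321, 0.1516]] [0.36203167 0.13029588] [0.0065207  0.07281902 0.00662836]
[ 149  141   49   58 2154] [(173.0, 170.0), (55.696983337402344, 40.39992141723633), 78.69007110595703]
[[0.4773, 0.1868], [0.4437, 0.1903], [0.4508, 0.2368], [0.4862, 0.2336]] [0.46448128 0.21186176] [0.03373744 0.0471045  0.03550254]
[ 342  175  114   70 4089] [(402.4444580078125, 213.84104919433594), (54.671241760253906, 116.0465087890625), 76.4295654296875]
[[0.3357, 0.2789], [0.2393, 0.283], [0.2341, 0.3351], [0.3354, 0.3322]] [0.28613205 0.30732351] [0.09644817 0.0523255  0.1013547 ]
[ 207  223   89   22 1933] [(251.0, 233.5), (21.0, 88.0), 90.0]
[209 271  83   9 671] [(250.0, 275.0), (8.0, 82.0), 90.0]
[   0  376  150    8 1053] [(74.5, 379.5), (7.0, 149.0), 90.0]
```

Run:
```python
from h import *
w=ctrl.snapshot('wrist');o=ctrl.get_obs();t=o['tool_pos'];print(t)
v=np.array([.286,.958,0]);u=np.array([.958,-.286,0])
g=w['img'].mean(2).astype(int)
print(g[218:246,252].tolist(),g[268:300,252].tolist(),g[268:300,235].tolist())
for r in (228,240,275,278): print(r,g[r,198:216].tolist(),g[r,282:302].tolist())
for c,r in [(207,224),(295,224),(208,240),(294,240),(209,279),(291,279)]:
    X=onz(w,(c,r),.051);print(c,r,X@v,X@u)
```

```text
[0.40818777 0.25153334 0.15220828]
[59, 56, 56, 54, 56, 64, 80, 85, 88, 88, 88, 87, 90, 89, 88, 92, 113, 146, 164, 168, 170, 169, 169, 169, 167, 151, 108, 53] [28, 28, 33, 70, 123, 157, 167, 168, 168, 167, 161, 146, 140, 142, 143, 143, 143, 141, 142, 141, 142, 142, 141, 141, 142, 140, 142, 141, 139, 122, 85, 47] [25, 27, 33, 70, 124, 156, 165, 167, 167, 166, 159, 145, 139, 140, 142, 141, 141, 140, 140, 139, 138, 140, 137, 137, 137, 135, 136, 135, 132, 118, 80, 47]
228 [133, 130, 133, 132, 134, 136, 135, 123, 104, 92, 88, 89, 88, 90, 88, 88, 90, 89] [87, 87, 87, 90, 89, 88, 89, 89, 90, 91, 88, 89, 86, 82, 72, 68, 66, 68, 75, 90]
240 [137, 137, 137, 137, 136, 131, 130, 135, 147, 160, 168, 170, 170, 170, 170, 170, 170, 169] [169, 170, 169, 168, 168, 168, 168, 168, 169, 168, 168, 160, 136, 97, 71, 64, 64, 67, 76, 96]
275 [121, 124, 129, 132, 132, 133, 133, 133, 133, 135, 147, 161, 167, 168, 167, 168, 170, 170] [167, 168, 168, 168, 166, 167, 169, 168, 167, 163, 151, 137, 133, 132, 133, 134, 132, 134, 135, 135]
278 [124, 123, 124, 126, 129, 134, 133, 133, 130, 129, 137, 152, 160, 161, 160, 160, 161, 160] [157, 158, 157, 157, 157, 157, 156, 155, 156, 152, 142, 129, 128, 129, 132, 133, 132, 134, 133, 136]
207 224 0.3850812519535756 0.35799704400797894
295 224 0.3854488582084201 0.2801218828515029
208 240 0.4004977771600326 0.3577820984395466
294 240 0.40085425060895563 0.2804796769721214
209 279 0.44018231663756496 0.35857308487311595
291 279 0.44051424917470855 0.2819263342920744
```

```bash
cat >> h.py <<'E'
from scipy.optimize import least_squares
v=np.array([.286,.958,0]);u=np.array([.958,-.286,0]);zz=np.array([0,0,1.])
def fit(w,obs,k,x0):
    # x: theta, v, z of tile centre (m), u
    def rows(x):
        a=x[0];e=v*np.cos(a)-zz*np.sin(a);n=v*np.sin(a)+zz*np.cos(a);r=[]
        for p,q in [(-.028,-.0075),(-.028,.0075),(.028,.0075)]:
            X=v*x[1]+zz*x[2]+u*x[3]+e*p+n*q;A=proj(w,X+u*.04);B=proj(w,X-u*.04);r+=[A[1]/2+B[1]/2,A[0],B[0]]
        return np.array(r)
    r=least_squares(lambda x:rows(x)[k]-obs,x0,x_scale=[.3,.01,.01,.01]);return np.degrees(r.x[0]),r.x[1:].round(4),r.cost,rows(r.x).round(1)
E
python3 - <<'E'
from h import *
w=ctrl.snapshot('wrist');t=ctrl.get_obs()['tool_pos'];print(t,t@v)
for a in (-.6,-.3,0,.3,.6):
    print(fit(w,[223.6,234.3,207,295,279,209,291.8],[0,3,4,5,6,7,8],[a,.42,.045,.318]))
E
```

```text
[0.40827764 0.25187086 0.15175935] 0.3580596864921063
(np.float64(13.774382724243539), array([0.421 , 0.0361, 0.3197]), np.float64(1.873047654385203), array([223.9, 208. , 293.1, 233.8, 205.9, 295.3, 279.2, 210.4, 291.3]))
(np.float64(13.77438286314717), array([0.421 , 0.0361, 0.3197]), np.float64(1.8730476543852177), array([223.9, 208. , 293.1, 233.8, 205.9, 295.3, 279.2, 210.4, 291.3]))
(np.float64(13.774387240077408), array([0.421 , 0.0361, 0.3197]), np.float64(1.8730476543875594), array([223.9, 208. , 293.1, 233.8, 205.9, 295.3, 279.2, 210.4, 291.3]))
(np.float64(13.774384626213445), array([0.421 , 0.0361, 0.3197]), np.float64(1.8730476543855454), array([223.9, 208. , 293.1, 233.8, 205.9, 295.3, 279.2, 210.4, 291.3]))
(np.float64(13.774383275157355), array([0.421 , 0.0361, 0.3197]), np.float64(1.873047654385201), array([223.9, 208. , 293.1, 233.8, 205.9, 295.3, 279.2, 210.4, 291.3]))
```

>>> {"api": "apply_moves", "payload": {
  "commands": [
    [[0.6,2,2],0,0],
    [[1.8,6.1,4],0,0],
    [[1.8,6.1,4],0,0],
    [[1.8,6.1,4],0,0],
    [[1.8,6.1,4],0,0]
  ]
}}

```text
clock: 14.85
tool_pos: [0.426, 0.3134, 0.1904]
orientation: [180.0, -0.1, -106.8]
force: [-1.1, -0.8, 0.0]
opening: 0.0877
gripper_force: 0.0
```

Run:
```python
from h import *
w=ctrl.snapshot('wrist');b=ctrl.snapshot('top');s=ctrl.snapshot('scene');t=ctrl.get_obs()['tool_pos'];print(t,t@v,t@u)
g=w['img'].mean(2).astype(int)
for c in (225,250,275): print(c,[(i+130,int(x)) for i,x in enumerate(np.diff(g[130:230,c])) if abs(x)>7])
for r in (165,180,195): print(r,[(i+190,int(x)) for i,x in enumerate(np.diff(g[r,190:310])) if abs(x)>7])
x,y=proj(s,[.42,.315,.04]).astype(int)
a=cv2.resize(w['img'][110:230,180:320],(560,480),interpolation=cv2.INTER_CUBIC);q=cv2.resize(s['img'][y-30:y+30,x-15:x+15],(240,480),interpolation=cv2.INTER_CUBIC)
cv2.imwrite('pics/e.png',np.hstack([a,q])[:,:,::-1])
```

```text
[0.42567496 0.31201219 0.19053467] 0.4206507146851028 0.31856112244749585
225 [(139, -19), (140, -20), (141, -10), (143, -11), (145, 9), (146, 8), (199, 8), (200, 15), (201, 18)]
250 [(137, -18), (138, -16), (139, -9), (144, 8), (145, 16), (203, 10), (204, 16), (205, 25), (206, 10)]
275 [(138, -16), (139, -26), (140, -12), (144, 27), (145, 44), (146, 26), (147, 8), (150, -13), (151, -30), (152, -26), (200, -9), (201, -8), (203, 14), (204, 18), (205, 10)]
165 [(208, 14), (209, 11), (216, -11), (217, -25), (218, -31), (219, -13), (289, -9)]
180 [(208, 17), (209, 18), (210, 9), (217, -11), (218, -25), (219, -26), (220, -15)]
195 [(208, 13), (209, 12), (216, -11), (217, -22), (218, -29), (219, -15)]
```

Run:
```python
from h import *
w=ctrl.snapshot('wrist');t=ctrl.get_obs()['tool_pos'];print(t,t@v,t@u)
g=w['img'].mean(2).astype(int)
for c in (225,240,255,270,280): print(c,g[190:214,c].tolist())
for r in (165,180,195): print(r,g[r,280:300].tolist())
for c,r in [(209,145.5),(290,145.5),(209,200),(290,200),(209,205)]:
    X=onz(w,(c,r),.051);print(c,r,X@v,X@u)
```

```text
[0.42576108 0.31199891 0.19080483] 0.4206626249504789 0.318647427771266
225 [86, 86, 85, 86, 86, 84, 87, 85, 86, 87, 85, 91, 105, 128, 135, 135, 134, 134, 133, 131, 130, 131, 129, 127]
240 [86, 87, 87, 86, 88, 85, 87, 85, 87, 88, 87, 91, 91, 88, 94, 116, 133, 138, 137, 139, 138, 137, 137, 138]
255 [86, 87, 86, 86, 87, 87, 87, 86, 86, 86, 86, 85, 81, 76, 81, 101, 122, 130, 132, 133, 132, 133, 134, 136]
270 [85, 87, 84, 87, 85, 88, 86, 86, 87, 88, 87, 85, 81, 75, 87, 109, 121, 124, 123, 126, 126, 128, 130, 128]
280 [87, 87, 87, 86, 87, 86, 86, 87, 86, 86, 85, 88, 94, 106, 118, 121, 122, 121, 121, 120, 120, 119, 118, 118]
165 [87, 87, 87, 87, 88, 88, 86, 87, 86, 84, 78, 69, 66, 64, 64, 63, 63, 65, 64, 67]
180 [85, 86, 88, 87, 85, 85, 88, 88, 85, 82, 76, 71, 67, 66, 66, 62, 60, 63, 63, 63]
195 [86, 86, 86, 87, 86, 85, 87, 86, 82, 74, 67, 69, 72, 72, 71, 70, 66, 63, 61, 61]
209 145.5 0.3834533265588643 0.3580252334082367
290 145.5 0.3838086844225953 0.28096763043984524
209 200 0.43767214540118726 0.360262498149091
290 200 0.43803908489575133 0.27929861286256036
209 205 0.4429229404240913 0.36047916495993326
```

>>> {"api": "apply_moves", "payload": {
  "commands": [
    [[0.63,1.82,-2],0,0],
    [[0.63,1.82,-6],0,0],
    [[0.63,1.82,-10],0,0],
    [[0.63,1.82,-13.4],0,0],
    [[0.63,1.82,-13.4],0,0],
    [[0.63,1.82,-13.4],0,0],
    [[0.63,1.82,-13.4],0,0]
  ]
}}

```text
clock: 15.63
tool_pos: [0.4332, 0.3316, 0.0592]
orientation: [-179.9, 0.1, -106.8]
force: [0.7, 0.0, 1.0]
opening: 0.0874
gripper_force: 0.0
```

>>> {"api": "apply_moves", "payload": {
  "commands": [
    [[-0.04,-0.14,-0.15],0,0],
    [[-0.04,-0.14,-0.15],0,0.5],
    [[-0.04,-0.14,-0.15],0,1],
    [[-0.04,-0.14,-0.15],0,1],
    [[-0.04,-0.14,-0.15],0,1],
    [[-0.04,-0.14,0.5],0,1],
    [[-0.04,-0.14,1.5],0,1],
    [[-0.04,-0.14,1.5],0,1]
  ]
}}

```text
clock: 16.3
tool_pos: [0.4328, 0.3304, 0.0749]
orientation: [-179.9, 0.2, -106.8]
force: [0.9, 0.2, -1.1]
opening: 0.0791
gripper_force: 30.0
```

>>> {"api": "apply_moves", "payload": {
  "commands": [
    [[0.68,2.27,0],0,1],
    [[0.68,2.27,-1.2],0,1],
    [[0.7,2.35,-1.8],0,1],
    [[0.7,2.35,-2.2],0,1],
    [[0.71,2.37,-2.6],0,1],
    [[0.71,2.37,-3.0],0,1],
    [[0.71,2.37,-3.2],0,1],
    [[0.71,2.37,-3.2],0,1]
  ]
}}

```text
clock: 16.97
tool_pos: [0.44, 0.3548, 0.0416]
orientation: [-179.9, 0.2, -106.8]
force: [-1.2, 4.0, 6.3]
opening: 0.0789
gripper_force: 30.0
```

>>> {"api": "apply_moves", "payload": {
  "commands": [
    [[-0.04,-0.12,-0.4],0,1],
    [[-0.1,-0.33,-0.8],0,1],
    [[-0.15,-0.48,-1.1],0,1],
    [[-0.2,-0.65,-1.37],0,1],
    [[-0.25,-0.85,-1.55],0,1],
    [[-0.3,-1.0,-1.7],0,1],
    [[-0.3,-1.0,-1.7],0,1]
  ]
}}

```text
clock: 17.55
tool_pos: [0.4383, 0.3477, 0.0259]
orientation: [-179.8, 0.5, -106.7]
force: [0.3, 11.1, 6.4]
opening: 0.0798
gripper_force: 30.1
```

>>> {"api": "apply_moves", "payload": {
  "commands": [
    [[-0.09,-0.3,-0.2],0,1],
    [[-0.17,-0.57,-0.35],0,1],
    [[-0.26,-0.86,-0.45],0,1],
    [[-0.34,-1.15,-0.5],0,1],
    [[-0.43,-1.44,-0.5],0,1],
    [[-0.49,-1.63,-0.5],0,1],
    [[-0.49,-1.63,-0.5],0,1],
    [[-0.49,-1.63,-0.5],0,1]
  ]
}}

```text
clock: 18.22
tool_pos: [0.4372, 0.3423, 0.0233]
orientation: [-179.6, 1.6, -106.6]
force: [-3.1, 39.6, -2.5]
opening: 0.0794
gripper_force: 30.0
```

>>> {"api": "apply_moves", "payload": {
  "commands": [
    [[0.15,0.5,0],0,1],
    [[0.26,0.86,0],0,1],
    [[0.26,0.86,0],0,1]
  ]
}}

```text
clock: 18.47
tool_pos: [0.4373, 0.3427, 0.0217]
orientation: [-179.7, 0.7, -106.7]
force: [-0.3, 15.0, 9.5]
opening: 0.08
gripper_force: 30.0
```

Run:
```python
from h import *
w=ctrl.snapshot('wrist');s=ctrl.snapshot('scene');o=ctrl.get_obs();t=o['tool_pos'];print(t,t@v,o['force'])
x,y=proj(s,t).astype(int);print(x,y)
a=cv2.resize(w['img'][90:330,120:380],(520,480),interpolation=cv2.INTER_CUBIC);q=cv2.resize(s['img'][y-24:y+24,x-14:x+14],(280,480),interpolation=cv2.INTER_CUBIC)
cv2.imwrite('pics/e.png',np.hstack([a,q])[:,:,::-1])
```

```text
[0.4372776  0.34272512 0.02178446] 0.4533920594366053 [ 0.09306888 16.38479403  7.42093987]
352 179
```

View pics/e.png

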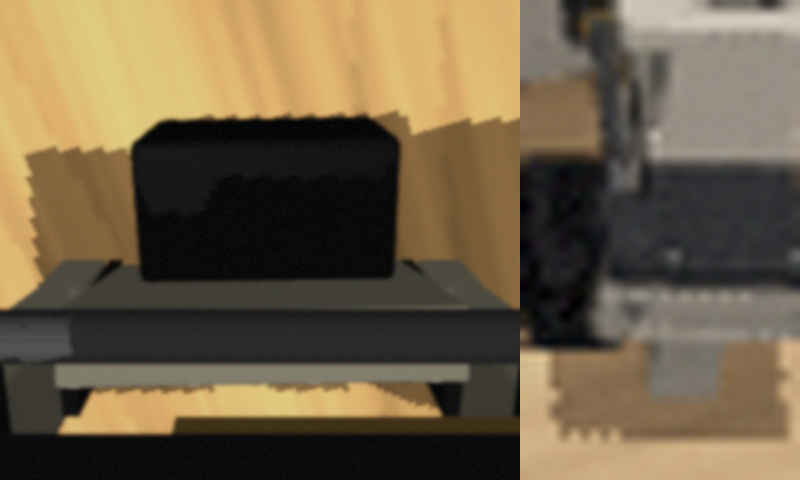

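>>> {"api": "apply_moves", "payload": {
  "commands": [
    [[0.07,0.25,-0.2],0,1],
    [[0.07,0.25,-0.4],0,1],
    [[0.07,0.25,-0.4],0,0],
    [[0.07,0.25,-0.4],0,0],
    [[0.07,0.25,-0.3],0,0],
    [[0.07,0.25,0.3],0,0],
    [[0.0,0.0,0.85],0,0],
    [[-0.13,-0.43,0.85],0,0],
    [[-0.13,-0.43,0.85],0,0]
  ]
}}

```text
clock: 19.32
tool_pos: [0.4318, 0.3298, 0.0272]
orientation: [180.0, -0.0, -106.9]
force: [-0.6, -1.0, -1.0]
opening: 0.0871
gripper_force: 0.0
```

Run:
```python
from h import *
w=ctrl.snapshot('wrist');o=ctrl.get_obs();t=o['tool_pos'];print(t,t@v,t@u,o['force'])
g=w['img'].mean(2).astype(int)
for c in (200,230,250,290): print(c,g[215:310,c].tolist())
for r in (240,275): print(r,g[r,130:160].tolist(),g[r,340:370].tolist())
```

```text
[0.43194808 0.33015762 0.02699739] 0.43982815460772196 0.31938118306898167 [-0.21713137  0.32288627 -0.23609322]
200 [9, 5, 10, 10, 8, 9, 10, 9, 9, 10, 9, 8, 6, 10, 7, 10, 6, 9, 8, 6, 10, 8, 7, 7, 6, 9, 8, 10, 10, 14, 22, 25, 27, 28, 32, 34, 37, 37, 39, 37, 39, 38, 40, 41, 41, 40, 40, 41, 40, 40, 41, 40, 38, 37, 35, 35, 43, 58, 69, 73, 71, 72, 73, 73, 72, 72, 72, 73, 72, 73, 72, 73, 71, 73, 73, 73, 72, 73, 76, 85, 101, 109, 112, 113, 113, 112, 113, 112, 113, 111, 104, 81, 43, 18, 12]
230 [11, 9, 9, 11, 6, 7, 9, 8, 6, 8, 9, 9, 8, 7, 12, 7, 4, 10, 9, 5, 7, 9, 11, 8, 8, 6, 12, 6, 9, 16, 23, 26, 27, 29, 33, 34, 36, 37, 38, 39, 39, 39, 39, 40, 41, 42, 42, 40, 43, 39, 40, 41, 38, 35, 36, 35, 41, 58, 69, 71, 73, 73, 74, 72, 75, 73, 72, 74, 74, 74, 71, 73, 72, 73, 74, 72, 74, 73, 79, 93, 105, 110, 101, 76, 52, 44, 44, 43, 43, 42, 41, 31, 21, 13, 11]
250 [12, 8, 10, 9, 5, 9, 10, 6, 8, 9, 9, 8, 10, 10, 9, 9, 9, 9, 8, 9, 10, 10, 6, 9, 8, 5, 8, 8, 9, 16, 21, 25, 27, 29, 31, 34, 36, 39, 37, 40, 38, 39, 40, 41, 41, 41, 40, 42, 40, 42, 41, 40, 39, 37, 35, 35, 43, 59, 69, 72, 73, 72, 73, 73, 74, 72,
[... 252 characters left out ...]
, 38, 40, 39, 40, 40, 41, 41, 41, 39, 41, 42, 42, 41, 40, 40, 37, 37, 35, 37, 42, 58, 69, 72, 72, 74, 73, 73, 73, 73, 73, 71, 72, 73, 72, 73, 73, 74, 74, 73, 72, 80, 93, 106, 111, 112, 100, 76, 52, 44, 44, 44, 41, 42, 38, 32, 20, 11, 13]
240 [69, 69, 70, 68, 69, 68, 69, 69, 66, 68, 69, 68, 68, 69, 70, 68, 70, 70, 75, 76, 73, 60, 42, 26, 13, 12, 7, 11, 6, 7] [9, 9, 7, 8, 10, 10, 8, 20, 38, 57, 70, 76, 76, 72, 69, 70, 67, 70, 68, 68, 69, 69, 68, 69, 68, 67, 69, 68, 69, 69]
275 [54, 53, 54, 53, 54, 53, 52, 53, 50, 44, 31, 18, 15, 15, 14, 16, 17, 13, 11, 6, 7, 7, 5, 8, 6, 6, 8, 6, 10, 8] [9, 4, 4, 8, 6, 6, 7, 7, 7, 7, 4, 10, 11, 14, 13, 15, 15, 15, 12, 14, 25, 39, 48, 52, 54, 54, 54, 54, 54, 53]
```

Run:
```python
from h import *
w=ctrl.snapshot('wrist');t=ctrl.get_obs()['tool_pos'];print(t,t@v)
g=w['img'].mean(2).astype(int)
for r in (274,280,285,290): print(r,g[r,140:172].tolist(),g[r,328:362].tolist())
for z in (.05,.056,.06):
  for r in (271,294): print(z,r,onz(w,(250,r),z)@v)
  print([ (proj(w,v*.455+zz*z+u*(.3195+a))[0].round(1)) for a in(.04,-.04)])
```

```text
[0.43214175 0.33047749 0.02690533] 0.4401899750706633
274 [28, 17, 15, 14, 17, 13, 14, 13, 13, 8, 7, 5, 4, 9, 5, 9, 3, 5, 9, 4, 7, 8, 20, 43, 66, 81, 88, 89, 86, 81, 76, 77] [85, 88, 88, 89, 89, 90, 89, 89, 80, 63, 38, 17, 8, 6, 8, 6, 5, 7, 5, 7, 6, 7, 6, 9, 11, 15, 15, 16, 16, 17, 14, 18, 23, 37]
280 [39, 27, 16, 15, 14, 15, 14, 13, 14, 9, 7, 5, 3, 6, 6, 8, 5, 7, 17, 30, 51, 70, 78, 80, 81, 81, 80, 76, 76, 78, 78, 77] [80, 84, 87, 88, 90, 89, 89, 91, 89, 90, 88, 83, 63, 37, 16, 6, 4, 8, 4, 4, 10, 5, 12, 7, 13, 14, 13, 13, 12, 15, 15, 22, 35, 47]
285 [45, 31, 20, 15, 15, 15, 13, 15, 16, 12, 6, 8, 5, 7, 7, 15, 41, 89, 131, 153, 157, 150, 149, 145, 126, 97, 80, 77, 77, 79, 79, 77] [76, 79, 82, 85, 88, 89, 91, 89, 90, 89, 90, 91, 90, 87, 75, 51, 25, 8, 2, 5, 6, 6, 9, 7, 12, 12, 15, 14, 13, 14, 21, 25, 41, 49]
290 [50, 38, 25, 14, 14, 14, 12, 14, 15, 14, 10, 7, 11, 27, 65, 114, 149, 163, 166, 167, 165, 155, 134, 103, 81, 77, 78, 76, 77, 78, 77, 78] [77, 78, 78, 81, 93, 97, 94, 90, 91, 91, 91, 93, 94, 97, 102, 102, 89, 68, 42, 20, 9, 9, 10, 14, 15, 12, 14, 12, 16, 16, 23, 35, 48, 51]
0.05 271 0.4401922450687805
0.05 294 0.4520341612616725
[np.float64(164.8), np.float64(337.9)]
0.056 271 0.43662969380357847
0.056 294 0.4478662441747244
[np.float64(161.0), np.float64(341.8)]
0.06 271 0.434254659626777
0.06 294 0.4450876327834257
[np.float64(158.3), np.float64(344.7)]
```

Run:
```python
from h import *
w=ctrl.snapshot('wrist')
for r in (276,284,290,296,299,303): print(r,w['img'][r,200].tolist(),w['img'][r,250].tolist(),w['img'][r,300].tolist())
s=ctrl.snapshot('scene')
for r in ctrl.spot_point(s,'tile_centre')+ctrl.search_frame(s,'tile'): print(r)
print(proj(s,[.432,.3355,.03]),proj(s,[.437,.345,.01]), proj(s,[.44,.36,.007]))
im=s['img'].astype(int)
x0,y0=proj(s,[.432,.3355,.03]).astype(int)
for r in range(y0-12,y0+22,2): print(r,' '.join('%3d/%2d'%(im[r,c].mean(),im[r,c,0]-im[r,c,2]) for c in range(x0-18,x0+26,3)))
```

```text
276 [84, 82, 70] [82, 80, 68] [84, 81, 69]
284 [83, 80, 69] [84, 81, 69] [84, 80, 69]
290 [83, 82, 69] [84, 80, 68] [84, 81, 69]
296 [84, 81, 69] [83, 80, 67] [82, 79, 67]
299 [83, 80, 68] [61, 51, 27] [64, 52, 29]
303 [106, 102, 87] [61, 47, 21] [59, 47, 21]
{'at': [333.9, 151.9], 'score': 0.91}
{'at': [319.0, 197.6], 'score': 0.45}
{'at': [330.8, 149.9], 'score': 0.9}
{'at': [322.6, 197.4], 'score': 0.61}
[350.70688551 176.83092135] [353.03619236 181.46130866] [357.34338895 181.90075641]
164 102/45 101/50  95/52  94/53  53/ 5 113/16 138/19 142/19 141/18 143/18 145/27 167/76 168/73 115/34 150/16
166 157/73 105/57 106/56 102/55  56/ 4 141/18 142/18 141/16 142/18 141/18 162/40 167/75 167/73 165/75 168/75
168 169/73 109/54 103/56 104/54  57/ 2 127/18 142/18 141/19 140/19 142/18 153/38 163/73 167/75 168/73 166/74
170 167/74 113/54  71/38  58/30  95/ 2  61/ 2  61/ 0  59/ 2  72/ 3  67/ 2 102/35 167/74 164/74 162/73 162/73
172 166/73 102/53  18/ 4  12/ 1  98/ 3  47/-3  49/-4  44/-5  46/-3  52/-3  73/22 159/73 160/72 158/73 158/72
174 167/75 104/55   7/-2  15/ 1  48/-2  53/-5  48/-1  47/-2 
[... 547 characters left out ...]
0/16 117/15  94/ 9 125/17 173/72 173/73 174/74
186 166/74 169/74  33/13  65/ 8 135/16 120/17 137/18 118/15 118/17 116/16 107/15 124/23 173/74 176/70 174/72
188 173/72 175/71  56/30  14/-8  25/ 2  57/ 9 114/16 112/16 118/42 126/58 168/70 171/65 170/74 167/74 163/73
190 178/70 176/70 108/56 108/55 105/57 115/ 4 111/15 109/16 103/52 117/59 169/74 167/74 165/72 161/73 159/72
192 178/70 178/68 114/58 113/58 109/58 106/14 113/15 120/14 106/56 106/56 165/73 163/72 159/72 163/74 166/74
194 175/70 174/72 107/58 104/55 103/56 108/48  90/39 104/41 102/54 102/54 163/73 165/73 165/75 165/72 163/73
196 172/74 169/74 100/57 110/53 107/56 105/55 108/55 107/55 105/53  98/53 163/74 164/75 165/75 169/75 172/74
```

>>> {"api": "apply_moves", "payload": {
  "commands": [
    [[0,0,0],0,0.5],
    [[0,0,0],0,1],
    [[0,0,0],0,1],
    [[0,0,0],0,1],
    [[0.1,0.3,1],0,1],
    [[0.3,1,4],0,1],
    [[0.3,1,8],0,1],
    [[3,-5,12],0.05,1],
    [[6,-9,17],0.1,1],
    [[8,-14,17],0.15,1],
    [[10,-19,17],0.2,1],
    [[12,-24,17],0.228,1],
    [[13.6,-29.2,17],0.228,1],
    [[13.6,-29.2,17],0.228,1],
    [[13.6,-29.2,17],0.228,1],
    [[13.6,-29.2,17],0.228,1]
  ]
}}

```text
clock: 20.95
tool_pos: [0.5692, 0.0353, 0.1972]
orientation: [180.0, -0.0, -93.9]
force: [1.2, 0.4, -2.3]
opening: 0.0793
gripper_force: 30.0
```

Run:
```python
from h import *
w=ctrl.snapshot('wrist');o=ctrl.get_obs();t=o['tool_pos'];print(t,o['orientation'],o['opening'],o['force'],o['clock'])
print(ctrl.spot_point(w,'pad'),ctrl.search_frame(w,'pad'))
im=w['img'].astype(int);g=im.mean(2)
p=proj(w,[.568,.032,.005]);print('pred',p)
m=((im.max(2)-im.min(2)<40)&(g>60)).astype(np.uint8)
for r in range(60,320,8): print(r,''.join('#' if x else '.' for x in m[r,60:460:5]))
```

```text
[0.56964803 0.03435652 0.19715982] [ 1.79989327e+02 -5.59226111e-02 -9.39642729e+01] 0.07940993750820535 [ 2.27108331 -0.91859291 -0.91886854] 21.0
[{'at': [250.6, 169.5], 'score': 0.55}] [{'at': [253.3, 65.8], 'score': 0.85}]
pred [251.69570021 169.40887388]
60 ..............#####################################################.............
68 ..............#####################################################.............
76 ............#.####################################################..............
84 ............#.####################################################..............
92 ..............####################################################..............
100 ..............####################################################..............
108 ..............####################################################..............
116 .............####################################################...............
124 .............####################################################...............
132 ....................................#####...................................
[... 1259 characters left out ...]
....................
260 ..........########..............................................................
268 ..........########..............................................................
276 ......................#################################.........................
284 ......................##################################........................
292 .....................####################################.......................
300 .....................#########..................................................
308 ................................................................................
316 ................................................................................
```

Run:
```python
from h import *
w=ctrl.snapshot('wrist');o=ctrl.get_obs();t=o['tool_pos'];print(t,o['orientation'])
im=w['img'].astype(int);g=im.mean(2)
m=((im.max(2)-im.min(2)<40)&(g>60)).astype(np.uint8)
q=np.zeros_like(m);q[145:200,205:300]=m[145:200,205:300]
q=cv2.morphologyEx(q,cv2.MORPH_OPEN,np.ones((5,5)))
c=max(cv2.findContours(q,0,1)[0],key=cv2.contourArea);r=cv2.minAreaRect(c);print(r)
B=np.array([onz(w,p,.005)[:2] for p in cv2.boxPoints(r)]);print(B.round(4).tolist(),B.mean(0),np.linalg.norm(np.diff(B,axis=0),axis=1))
for i in range(3): d=B[i+1]-B[i];print(np.degrees(np.arctan2(d[1],d[0])))
# lid side edge (z~.1) bottom boundary of big region
xs=np.arange(140,380,10);ys=[np.where(m[60:135,x])[0].max()+60 if x<235 or x>270 else -1 for x in xs];
P=np.array([onz(w,(x,y),.1)[:2] for x,y in zip(xs,ys) if y>0]);k=np.polyfit(P[:,0],P[:,1],1);print('lid edge deg',np.degrees(np.arctan(k[0])),ys)
# tile top edge back boundary
bk=[(x,[int(v_) for v_ in g[268:308:2,x]]) for x in (180,250)];print(bk)
b=ctrl.snapshot('top')
ib=b['img'].astype(int);mb=((ib.max(2)-ib.min(2)<30)&(ib.mean(2)>195)).astype(np.uint8);ys,xs=np.where(mb[150:200,225:262]);print(len(ys))
```

```text
[0.56821428 0.03848626 0.19657238] [ 1.79946843e+02 -1.81078809e-03 -9.38906924e+01]
((249.5, 167.0), (44.0, 65.0), 90.0)
[[0.6043, 0.0034], [0.5312, 0.0085], [0.5333, 0.0599], [0.6094, 0.0546]] [0.56954249 0.03161837] [0.07330121 0.0514068  0.07628764]
175.9956360170255
87.62388283406105
-4.000492656038839
lid edge deg -4.5021631320212006 [np.int64(123), np.int64(123), np.int64(123), np.int64(123), np.int64(123), np.int64(124), np.int64(124), np.int64(124), np.int64(124), np.int64(124), -1, -1, -1, -1, np.int64(125), np.int64(125), np.int64(124), np.int64(125), np.int64(125), np.int64(125), np.int64(125), np.int64(125), np.int64(125), np.int64(124)]
[(180, [32, 32, 51, 64, 64, 64, 63, 65, 64, 64, 63, 68, 92, 102, 103, 101, 101, 102, 100, 72]), (250, [33, 32, 51, 65, 65, 65, 64, 66, 64, 66, 67, 85, 102, 104, 102, 67, 39, 39, 37, 28])]
37
```

Run:
```python
from h import *
w=ctrl.snapshot('wrist');o=ctrl.get_obs();t=o['tool_pos'];print(t,o['orientation'],o['opening'])
im=w['img'].astype(int);g=im.mean(2).astype(int)
for r in (276,282,288,294,298,302): print(r,g[r,140:180].tolist(),g[r,325:365].tolist())
for c in (175,185,195): print(c,g[280:325,c].tolist())
```

```text
[0.56809316 0.0396608  0.19673246] [ 1.79963075e+02 -2.43491009e-03 -9.37591568e+01] 0.07968106919240847
276 [48, 47, 48, 48, 47, 48, 49, 46, 41, 32, 20, 13, 14, 13, 13, 15, 11, 11, 6, 6, 6, 4, 7, 5, 3, 9, 14, 31, 49, 60, 63, 64, 64, 63, 64, 63, 65, 65, 64, 66] [67, 64, 65, 65, 64, 65, 65, 65, 63, 57, 43, 25, 11, 7, 2, 3, 6, 8, 11, 13, 10, 10, 15, 12, 13, 17, 27, 40, 46, 49, 49, 48, 49, 49, 50, 50, 50, 48, 48, 49]
282 [49, 48, 50, 48, 49, 48, 50, 47, 45, 37, 27, 17, 12, 13, 13, 13, 13, 12, 9, 9, 5, 6, 8, 15, 31, 48, 59, 64, 66, 63, 63, 64, 65, 63, 65, 65, 65, 63, 64, 65] [64, 65, 66, 65, 66, 65, 66, 64, 65, 65, 65, 63, 57, 43, 23, 10, 6, 9, 14, 12, 13, 14, 13, 11, 14, 21, 34, 44, 49, 49, 48, 47, 49, 50, 48, 48, 48, 49, 47, 48]
288 [48, 48, 47, 49, 49, 48, 49, 47, 47, 44, 34, 23, 16, 13, 10, 14, 12, 13, 12, 8, 13, 27, 46, 57, 64, 66, 65, 63, 64, 63, 65, 65, 64, 65, 64, 66, 65, 65, 64, 65] [84, 84, 84, 85, 85, 83, 84, 85, 87, 84, 84, 86, 86, 87, 82, 71, 50, 28, 15, 12, 14, 15, 13, 11, 17, 30, 41, 48, 47, 48, 48, 48, 49, 47, 49, 50, 48, 47, 49, 49]
294 [48, 49, 46, 49, 47, 48, 49, 50, 4
[... 870 characters left out ...]
39, 37, 39, 38, 39, 38, 39, 39, 37, 38, 38, 38, 39, 37, 39, 37, 38, 37, 38, 37, 40, 37, 39, 37, 39, 37, 37, 39, 37, 38, 38, 38, 40, 37, 38, 38, 37]
175 [65, 65, 65, 66, 63, 64, 63, 63, 66, 66, 68, 77, 91, 99, 102, 103, 101, 102, 104, 102, 103, 103, 101, 103, 100, 94, 72, 39, 14, 10, 8, 8, 7, 8, 7, 6, 10, 7, 9, 7, 9, 8, 8, 8, 9]
185 [66, 64, 64, 63, 65, 65, 65, 62, 64, 64, 69, 83, 94, 100, 103, 102, 103, 103, 101, 102, 101, 103, 103, 101, 99, 94, 72, 40, 18, 10, 10, 9, 9, 7, 9, 10, 9, 7, 10, 9, 9, 8, 9, 9, 8]
195 [65, 65, 65, 65, 64, 63, 64, 64, 65, 64, 69, 86, 95, 101, 102, 103, 104, 104, 103, 103, 102, 101, 103, 102, 101, 93, 73, 40, 16, 12, 9, 10, 6, 10, 8, 5, 8, 7, 7, 11, 11, 7, 10, 9, 8]
```

>>> {"api": "apply_moves", "payload": {
  "commands": [
    [[0.13,-0.8,-3],0,1],
    [[0.13,-0.8,-6],0,1],
    [[0.13,-0.8,-9],0,1],
    [[0.13,-0.8,-12],0,1],
    [[0.13,-0.8,-14],0,1],
    [[0.13,-0.8,-15],0,1],
    [[0.13,-0.8,-15],0,1],
    [[0.13,-0.8,-15],0,1],
    [[0.13,-0.8,-15],0,1]
  ]
}}

```text
clock: 22.0
tool_pos: [0.5709, 0.032, 0.0485]
orientation: [-179.9, 0.0, -93.7]
force: [-0.1, -0.6, -1.5]
opening: 0.0796
gripper_force: 30.0
```

Run:
```python
from h import *
w=ctrl.snapshot('wrist');o=ctrl.get_obs();t=o['tool_pos'];print(t,o['orientation'],o['force'],o['clock'])
T=np.array(w['T']);print((T[:3,3]-t).round(4))
im=w['img'].astype(int);g=im.mean(2).astype(int)
for c in (185,195): print(c,g[270:312,c].tolist())
y=np.array([.07,.9976,0]);P=np.array([.5695,.0316,0])
for r,z in((290.5,t[2]+.026),(306,t[2]+.026)): print((onz(w,(190,r),z)-P)@y,(onz(w,(190,r),z)-t)@y)
```

```text
[0.57095689 0.03189727 0.04873412] [-1.79850537e+02  5.64118744e-02 -9.37306526e+01] [ 0.35179161  0.57448918 -1.61850462] 22.05
[-0.0045 -0.0694  0.1401]
185 [34, 42, 57, 65, 67, 68, 68, 67, 69, 70, 68, 69, 68, 68, 68, 68, 68, 68, 68, 68, 72, 86, 100, 108, 109, 108, 109, 109, 108, 109, 109, 107, 108, 108, 106, 102, 77, 42, 15, 11, 10, 9]
195 [32, 41, 55, 65, 68, 70, 70, 68, 68, 69, 68, 69, 68, 68, 68, 67, 68, 68, 69, 69, 76, 87, 100, 107, 108, 108, 109, 108, 108, 109, 108, 108, 109, 107, 107, 101, 75, 43, 17, 12, 11, 10]
0.008723621561828664 0.008325086935511832
0.0167582561892081 0.016359721562891266
```

>>> {"api": "apply_moves", "payload": {
  "commands": [
    [[-0.12,-0.4,-0.3],0,1],
    [[-0.12,-0.4,-0.7],0,1],
    [[-0.12,-0.4,-1.0],0,1],
    [[-0.12,-0.4,-1.2],0,1],
    [[-0.12,-0.4,-1.2],0,1]
  ]
}}

```text
clock: 22.47
tool_pos: [0.5683, 0.027, 0.0346]
orientation: [180.0, -0.0, -93.8]
force: [-0.1, -0.6, -2.5]
opening: 0.0797
gripper_force: 30.0
```

>>> {"api": "apply_moves", "payload": {
  "commands": [
    [[0,0.1,-0.15],0,1],
    [[0,0.1,-0.3],0,1],
    [[0,0.1,-0.3],0,1]
  ]
}}

```text
clock: 22.72
tool_pos: [0.5687, 0.0283, 0.0319]
orientation: [-180.0, -0.0, -93.8]
force: [-0.1, 0.2, -1.7]
opening: 0.0795
gripper_force: 30.0
```

>>> {"api": "apply_moves", "payload": {
  "commands": [
    [[0,0,-0.2],0,1],
    [[0,0,-0.35],0,1],
    [[0,0,-0.35],0,1]
  ]
}}

```text
clock: 22.97
tool_pos: [0.5688, 0.028, 0.0314]
orientation: [-179.9, -0.0, -93.7]
force: [-9.9, -1.2, 27.6]
opening: 0.0798
gripper_force: 30.0
```

>>> {"api": "apply_moves", "payload": {
  "commands": [
    [[0,0,0.3],0,1],
    [[0,0,0.3],0,0.08],
    [[0,0,0.3],0,0.04],
    [[0,0,0.3],0,0],
    [[0,0,0.3],0,0],
    [[0,0,0.3],0,0],
    [[0,0,0.3],0,0]
  ]
}}

```text
clock: 23.55
tool_pos: [0.5685, 0.0282, 0.0312]
orientation: [180.0, -0.0, -93.8]
force: [-0.5, -0.6, 0.4]
opening: 0.0879
gripper_force: 0.0
```

Run:
```python
from h import *
w=ctrl.snapshot('wrist');o=ctrl.get_obs();t=o['tool_pos'];print(t,o['force'],o['opening'],o['clock'])
im=w['img'].astype(int);g=im.mean(2).astype(int)
for c in (185,195): print(c,g[270:312,c].tolist())
for r in (276,282,288,294): print(r,g[r,145:180].tolist(),g[r,325:360].tolist())
```

```text
[0.56854734 0.02814589 0.03128544] [-0.62195565  0.33671019 -0.18625326] 0.08755498893071931 23.6
185 [33, 39, 53, 62, 66, 66, 65, 64, 65, 65, 65, 66, 67, 66, 66, 66, 65, 64, 69, 75, 87, 99, 105, 106, 106, 107, 108, 108, 107, 107, 106, 106, 106, 107, 105, 97, 76, 41, 17, 8, 10, 8]
195 [34, 39, 52, 63, 64, 66, 64, 67, 65, 66, 65, 66, 65, 65, 65, 64, 66, 66, 68, 77, 91, 101, 103, 106, 107, 106, 107, 108, 105, 105, 106, 105, 106, 106, 105, 99, 75, 42, 17, 12, 7, 10]
276 [14, 11, 12, 13, 7, 6, 6, 6, 2, 8, 6, 6, 4, 3, 3, 10, 20, 41, 63, 74, 75, 71, 66, 66, 64, 66, 66, 65, 67, 67, 65, 65, 66, 64, 66] [65, 65, 65, 68, 67, 65, 67, 66, 66, 71, 74, 77, 73, 55, 30, 12, 5, 6, 3, 6, 8, 6, 7, 6, 7, 5, 7, 10, 12, 14, 13, 13, 13, 12, 17]
282 [13, 12, 13, 12, 9, 6, 3, 5, 8, 7, 8, 3, 12, 25, 49, 70, 76, 76, 72, 65, 66, 65, 66, 63, 66, 64, 66, 68, 64, 66, 65, 65, 65, 65, 65] [65, 65, 66, 66, 67, 65, 66, 66, 67, 66, 66, 67, 70, 76, 78, 74, 57, 33, 12, 7, 6, 4, 5, 5, 4, 4, 9, 13, 14, 14, 12, 14, 14, 13, 23]
288 [13, 12, 15, 14, 12, 10, 4, 5, 6, 20, 48, 74, 87, 86, 78, 71, 66, 66, 64, 67, 65, 66, 67, 66, 66, 66, 65, 65, 66, 67, 67, 66, 67, 66, 67] [101, 101, 100, 100, 100, 102, 102, 101, 101, 103, 103, 102, 103, 102, 102, 97, 88, 83, 75, 56, 32, 14, 7, 3, 5, 9, 11, 13, 14, 12, 13, 12, 13, 17, 29]
294 [13, 13, 14, 13, 11, 11, 25, 57, 102, 133, 148, 152, 141, 126, 111, 105, 107, 106, 106, 105, 105, 107, 105, 105, 107, 107, 107, 106, 106, 107, 106, 108, 106, 106, 107] [106, 107, 106, 107, 108, 107, 106, 107, 106, 107, 107, 107, 107, 103, 99, 91, 87, 84, 84, 84, 82, 75, 62, 41, 21, 12, 14, 11, 11, 11, 13, 13, 16, 26, 38]
```

>>> {"api": "apply_moves", "payload": {
  "commands": [
    [[0.03,0.4,0],0,0],
    [[0.08,1.2,0],0,0],
    [[0.08,1.2,0],0,0],
    [[0.08,1.2,0],0,0],
    [[0.08,1.2,0],0,0.05],
    [[0.08,1.2,0],0,0.3],
    [[0.08,1.2,0],0,1],
    [[0.08,1.2,0],0,1],
    [[0.08,1.2,0],0,1]
  ]
}}

```text
clock: 24.35
tool_pos: [0.5694, 0.0402, 0.0316]
orientation: [180.0, 0.0, -93.8]
force: [0.2, 1.8, 0.3]
opening: 0.0797
gripper_force: 30.0
```

Run:
```python
from h import *
w=ctrl.snapshot('wrist');b=ctrl.snapshot('top');o=ctrl.get_obs();t=o['tool_pos'];print(t,o['force'],o['opening'],o['clock'])
im=w['img'].astype(int);g=im.mean(2).astype(int)
y=np.array([.07,.9976,0]);P=np.array([.5695,.0316,0])
for c in (195,250,): print(c,g[235:312,c].tolist())
for r in (280,285,289): print(r,(onz(w,(190,r),.061)-P)@y,(onz(w,(190,r),.061)-t)@y)
```

```text
[0.56941608 0.04016704 0.03156539] [-0.50254275  1.30839922 -0.21240014] 0.08000773859741808 24.45
195 [63, 63, 64, 66, 65, 64, 64, 62, 56, 43, 29, 24, 23, 27, 29, 30, 31, 34, 33, 33, 35, 36, 37, 38, 35, 37, 37, 36, 36, 37, 36, 35, 35, 34, 33, 36, 51, 78, 98, 105, 105, 104, 105, 104, 104, 104, 105, 104, 105, 104, 105, 103, 103, 105, 104, 104, 104, 105, 103, 115, 138, 150, 152, 152, 151, 151, 151, 152, 150, 149, 139, 109, 60, 24, 11, 10, 8]
250 [64, 64, 65, 64, 63, 65, 65, 64, 58, 45, 29, 24, 23, 27, 27, 30, 33, 34, 36, 36, 35, 37, 38, 38, 36, 37, 36, 38, 35, 37, 37, 35, 34, 34, 32, 36, 51, 80, 97, 105, 104, 104, 107, 106, 105, 104, 104, 105, 106, 105, 105, 105, 103, 104, 104, 106, 104, 108, 122, 149, 159, 158, 142, 98, 57, 42, 39, 39, 39, 38, 36, 30, 14, 9, 10, 9, 8]
280 0.00935730758319516 0.000816701458190324
285 0.011792518364492481 0.0032519122394876446
289 0.013758604939207653 0.005217998814202818
```

>>> {"api": "apply_moves", "payload": {
  "commands": [
    [[0,0,0.3],0,1],
    [[0,0,0.4],0,1],
    [[-0.03,-0.44,0.4],0,1],
    [[-0.06,-0.88,0.4],0,1],
    [[-0.06,-0.88,0.4],0,1],
    [[-0.06,-0.88,0.4],0,1],
    [[-0.06,-0.88,0.1],0,1],
    [[-0.06,-0.88,-0.05],0,1],
    [[-0.06,-0.88,-0.1],0,1],
    [[-0.06,-0.88,-0.1],0,1]
  ]
}}

```text
clock: 25.28
tool_pos: [0.5689, 0.0314, 0.0315]
orientation: [-180.0, -0.0, -93.8]
force: [-3.4, 0.2, 11.0]
opening: 0.0802
gripper_force: 30.0
```

>>> {"api": "apply_moves", "payload": {
  "commands": [
    [[0,0,0.1],0,1],
    [[0,0,0.1],0,0.07],
    [[0,0,0.1],0,0.03],
    [[0,0,0.1],0,0],
    [[0,0,0.1],0,0],
    [[0,0,0.1],0,0],
    [[0,0,1],0,0],
    [[0,0,3],0,0],
    [[0,0,6],0,0],
    [[0,0,9],0,0],
    [[0,0,12],0,0],
    [[0,0,16],0,0],
    [[0,0,16],0,0],
    [[0,0,16],0,0]
  ]
}}

```text
clock: 26.45
tool_pos: [0.5702, 0.0318, 0.1941]
orientation: [-179.7, 0.1, -93.8]
force: [-0.4, 0.5, -0.4]
opening: 0.0875
gripper_force: 0.0
```

Run:
```python
from h import *
w=ctrl.snapshot('wrist');o=ctrl.get_obs();t=o['tool_pos'];print(t,o['clock'])
y=np.array([.07,.9976,0]);x=np.array([.9976,-.07,0]);P=np.array([.5695,.0316,0])
im=w['img'].astype(int);g=im.mean(2).astype(int)
def box(cx,cy,z0,z1):return [np.round(proj(w,P+x*a+y*b+zz*z),0).tolist() for z in(z0,z1) for a in(-.04,.04) for b in(-.0075,.0075)]
print('pred tile',box(0,0,.005,.061))
for r in range(130,230,5): print(r,' '.join('%3d'%g[r,c] for c in range(190,320,5)))
print(g[140:225,250].tolist())
for r in ctrl.spot_point(w,'tile_centre')+ctrl.spot_point(w,'pad'): print(r,(onz(w,r['at'],.033)-P)@x,(onz(w,r['at'],.033)-P)@y)
```

```text
[0.56904555 0.03156674 0.19202129] 26.5
pred tile [[288.0, 166.0], [287.0, 179.0], [217.0, 166.0], [218.0, 178.0], [294.0, 177.0], [294.0, 192.0], [211.0, 176.0], [211.0, 191.0]]
130  94  97  94  92  96  96 100 101  99  93  94  96  97 100 101 101 105 103 103 105 108 107 108 109 110 110
135 146 147 139 144 147 149 148 150 154 142 159 160 164 158 131 125 126 129 124 133 137 141 134 142 145 143
140 144 147 137 143 148 148 149 150 155 148 183 187 190 191 193 180 147 145 138 135 136 142 135 144 144 144
145 143 148 140 141 152 147 150 149 155 151 182 186 190 192 190 173 145 144 145 135 137 135 135 143 145 144
150 143 148 143 140 151 146 149 143 144 140 179 185 188 189 190 167 141 131 138 127 137 136 137 143 144 144
155 143 149 144 143 154 147 183 189 189 180  97 103 104 105  99 103 119 104 185 165 138 135 134 142 145 145
160 144 147 145 141 155 144 182 188 188 179  99 100  99  99  99 101  98 100 169 129  94  74  72  76  79  77
165 144 147 145 138 153 146 178 183 182 161  95  95  95  93  92  91  90  90  88  81  71  71  71  76  76  78
170 146 145 144 137 153 132  66  65  60  58  60  59  59  
[... 1144 characters left out ...]
40 142 141 152 145 146 145 148 148 149 144 152 143 153 149 143 144 136 139 134 141 146 144 146
[190, 190, 190, 190, 189, 190, 189, 190, 191, 190, 188, 186, 183, 167, 131, 104, 98, 98, 101, 99, 99, 98, 96, 94, 96, 95, 87, 71, 60, 60, 59, 60, 59, 59, 59, 61, 61, 73, 89, 97, 98, 98, 99, 97, 97, 99, 99, 98, 97, 97, 98, 94, 91, 88, 84, 84, 83, 83, 82, 82, 82, 82, 82, 81, 82, 82, 80, 80, 80, 80, 78, 78, 78, 78, 78, 79, 77, 78, 81, 100, 129, 144, 145, 144, 144]
{'at': [248.4, 179.1], 'score': 0.69} 0.004346313621177984 0.0016048151584562094
{'at': [330.9, 306.6], 'score': 0.53} -0.09456919766973766 0.1575517940355252
{'at': [253.5, 172.8], 'score': 0.62} -0.000995303123486674 -0.0052164126393357945
```

>>> {"api": "apply_moves", "payload": {
  "commands": [
    [[0,0,4],0,0],
    [[0,0,7],0,0],
    [[-3,-3,7],0,0],
    [[-10,-14.9,7],0,0],
    [[-10,-14.9,7],0,0],
    [[-10,-14.9,7],0,0],
    [[-10,-14.9,7],0,0],
    [[-10,-14.9,7],0,0],
    [[-10,-14.9,7],0,0]
  ]
}}

```text
clock: 27.35
tool_pos: [0.4682, -0.1183, 0.2598]
orientation: [179.9, -0.0, -93.9]
force: [-0.5, 0.5, -0.4]
opening: 0.0877
gripper_force: 0.0
```

Run:
```python
from h import *
w=ctrl.snapshot('wrist');s=ctrl.snapshot('scene');b=ctrl.snapshot('top');o=ctrl.get_obs();t=o['tool_pos'];print(t,o['clock'])
for r in ctrl.spot_point(w,'handle'): print('handle',r,onz(w,r['at'],.145))
for n in ('lid_pin','marker_pin','hinge'):
  for q in ('w','s','b'): print(n,q,[(np.round(r['at'],1).tolist(),round(r['score'],2)) for r in ctrl.spot_point({'w':w,'s':s,'b':b}[q],n)])
for r in ctrl.spot_point(b,'handle')+ctrl.spot_point(b,'tile_centre'): print('top',r)
```

```text
[ 0.4691659  -0.11703916  0.2599383 ] 27.5
handle {'at': [247.2, 192.0], 'score': 0.66} [ 0.47157309 -0.11649921  0.145     ]
handle {'at': [185.5, 273.5], 'score': 0.27} [ 0.53771468 -0.03800576  0.145     ]
lid_pin w [([197.3, 50.3], 0.69)]
lid_pin s [([174.9, 211.1], 0.84)]
lid_pin b []
marker_pin w [([133.4, 14.9], 0.69)]
marker_pin s [([177.1, 200.7], 0.37)]
marker_pin b [([291.1, 184.3], 0.64), ([343.4, 184.0], 0.57)]
hinge w [([73.3, 180.2], 0.79)]
hinge s [([231.2, 239.3], 0.8)]
hinge b []
top {'at': [243.2, 176.0], 'score': 0.52}
```

```bash
cat >> h.py <<'E'
X=np.array([np.cos(np.radians(-4)),np.sin(np.radians(-4)),0]);Y=np.array([-X[1],X[0],0])
H=np.array([.6512,-.1291,.1])
def mp(phi,r=.135,yy=-.129): return H+Y*yy-X*r*np.cos(phi)+zz*r*np.sin(phi)
E
python3 - <<'E'
from h import *
w=ctrl.snapshot('wrist');s=ctrl.snapshot('scene');b=ctrl.snapshot('top')
for n,S,l,m in (('w',w,(197.3,50.3),(133.4,14.9)),('s',s,(175.7,211.1),(177.2,202.)),('b',b,(339.6,196.5),(343.5,183.7))):
    print(n,'lidpin pred',proj(S,mp(0)).round(1),'net',l,'marker net',m)
    for p in (.4,.5,.55,.6,.65,.7,.75): print('  ',p,proj(S,mp(p)).round(1))
def crop(S,c,h,wd,f,k):
    x,y=map(int,c);im=S['img'].astype(int)[y-h:y+h,x-wd:x+wd];R=im[...,0]-im[...,2];print(f);
    for i,row in enumerate(im): print(y-h+i,' '.join('%3d/%3d'%(a.mean(),a[0]-a[2]) for a in row[::k]))
crop(s,(176,206),11,18,'scene from col 158 step2',2)
E
```

```text
w lidpin pred [200.7  45.6] net (197.3, 50.3) marker net (133.4, 14.9)
   0.4 [175.5  31. ]
   0.5 [163.3  26.6]
   0.55 [156.1  24.3]
   0.6 [148.2  22. ]
   0.65 [139.6  19.6]
   0.7 [130.2  17.2]
   0.75 [120.   14.7]
s lidpin pred [179.  212.9] net (175.7, 211.1) marker net (177.2, 202.0)
   0.4 [177.1 203.9]
   0.5 [176.7 202.6]
   0.55 [176.6 202.1]
   0.6 [176.4 201.7]
   0.65 [176.3 201.5]
   0.7 [176.1 201.3]
   0.75 [176.  201.3]
b lidpin pred [337.4 195.2] net (339.6, 196.5) marker net (343.5, 183.7)
   0.4 [341.5 190.7]
   0.5 [342.6 188.4]
   0.55 [343.2 187.1]
   0.6 [343.7 185.7]
   0.65 [344.3 184.1]
   0.7 [344.8 182.5]
   0.75 [345.3 180.7]
scene from col 158 step2
195 162/ 72 160/ 75 162/ 76 162/ 74 164/ 74 164/ 74 165/ 74 166/ 75 165/ 76 169/ 73 167/ 74 167/ 75 167/ 76 166/ 75 148/ 64 159/ 47 162/ 16 146/ 12
196 165/ 74 165/ 73 167/ 75 165/ 74 167/ 74 168/ 74 167/ 73 168/ 74 169/ 74 168/ 74 168/ 73 169/ 75 170/ 75 169/ 75 137/ 43 147/  9 148/  3 145/  2
197 166/ 75 165/ 75 165/ 75 167/ 74 167/ 74 166/ 73 167/ 73 166/ 74 167/ 75 166/ 74 167/ 76 168/ 74 167/ 75 167/
[... 2147 characters left out ...]
/ 73 162/ 73 156/ 74 158/ 71 155/ 67 156/  3  91/  2 100/ 48 103/ 73 160/ 91 157/ 93 140/ 23 143/  3 143/  3
213 164/ 74 163/ 74 161/ 73 161/ 71 157/ 72 155/ 71 155/ 72 157/ 72 159/ 71 157/  4 104/  1  94/ 28 106/ 71 140/ 88 131/ 85 125/ 33 144/  3 145/  2
214 159/ 72 157/ 73 154/ 73 151/ 72 155/ 71 158/ 71 162/ 73 164/ 73 163/ 73 154/  3 126/  4 100/ 11  92/ 61 100/ 43  99/ 31 112/  9 144/  1 144/  2
215 152/ 71 151/ 70 155/ 71 158/ 72 161/ 72 161/ 73 160/ 73 160/ 74 166/ 75 152/  2 139/ 15 134/ 59 139/ 60 109/ 26 129/ 20 117/  0 144/  2 144/  3
216 152/ 72 157/ 72 157/ 73 158/ 71 155/ 74 163/ 73 165/ 75 169/ 75 169/ 73 149/ 17 142/ 11 164/ 76 169/ 70 166/ 67 168/ 66 116/ 33 143/  2 143/  3
```

>>> {"api": "apply_moves", "payload": {
  "commands": [
    [[0.24,0.05,-3],0,0],
    [[0.24,0.05,-6],0,0],
    [[0.24,0.05,-9],0,0],
    [[0.24,0.05,-11],0,0],
    [[0.24,0.05,-11.7],0,0],
    [[0.24,0.05,-11.7],0,0],
    [[0.24,0.05,-11.7],0,0.4],
    [[0.24,0.05,-11.7],0,0.7],
    [[0.24,0.05,-11.7],0,1],
    [[0.24,0.05,-11.7],0,1],
    [[0.24,0.05,-11.7],0,1],
    [[0.24,0.05,-11.7],0,1],
    [[0.24,0.05,-11.7],0,1]
  ]
}}

```text
clock: 29.33
tool_pos: [0.4713, -0.1171, 0.1439]
orientation: [-180.0, 0.0, -93.8]
force: [0.1, -0.6, -0.5]
opening: 0.0465
gripper_force: 0.0
```

>>> {"api": "apply_moves", "payload": {
  "commands": [
    [[0,0,0],0,1],
    [[0,0,0],0,1],
    [[0,0,0],0,1],
    [[0,0,0],0,1],
    [[0,0,0],0,1],
    [[0,0,0],0,1],
    [[0,0,0],0,1],
    [[0,0,0],0,1]
  ]
}}

```text
clock: 30.0
tool_pos: [0.4726, -0.1171, 0.1437]
orientation: [-179.9, 0.0, -93.8]
force: [4.7, -2.4, -3.5]
opening: 0.0111
gripper_force: 30.0
```

>>> {"api": "apply_moves", "payload": {
  "commands": [
    [[0.25,-0.02,0.9],0,1],
    [[0.54,-0.04,1.77],0,1],
    [[0.88,-0.06,2.6],0,1],
    [[1.26,-0.09,3.49],0,1],
    [[1.68,-0.12,4.3],0,1],
    [[2.13,-0.15,5.12],0,1],
    [[2.64,-0.19,5.9],0,1],
    [[3.17,-0.22,6.65],0,1],
    [[3.75,-0.26,7.38],0,1],
    [[4.35,-0.3,8.08],0,1],
    [[5.0,-0.35,8.75],0,1],
    [[5.68,-0.4,9.38],0,1],
    [[5.68,-0.4,9.38],0,1],
    [[5.68,-0.4,9.38],0,1],
    [[5.68,-0.4,9.38],0,1]
  ]
}}

```text
clock: 31.25
tool_pos: [0.5257, -0.1212, 0.2374]
orientation: [179.7, -0.0, -93.8]
force: [-9.8, 1.4, -1.9]
opening: 0.0111
gripper_force: 30.0
```

Run:
```python
from h import *
w=ctrl.snapshot('wrist');s=ctrl.snapshot('scene');b=ctrl.snapshot('top');o=ctrl.get_obs();t=o['tool_pos'];print(t,o['force'],o['opening'],o['clock'])
d=t+[0,0,.002]-H;ang=np.arctan2(d[2],-d@X);print('phi est',ang-.245,'r',np.hypot(d[2],d@X))
for n in ('lid_pin','marker_pin'):
  for q,S in (('w',w),('s',s),('b',b)): print(n,q,[(np.round(r['at'],1).tolist(),round(r['score'],2)) for r in ctrl.spot_point(S,n)],proj(S,mp(.6)).round(1),proj(S,mp(.66)).round(1))
def crop(S,x0,x1,y0,y1,k):
    im=S['img'].astype(int)
    for y in range(y0,y1): print(y,' '.join('%3d'%(a[0]-a[2]) for a in im[y,x0:x1:k]))
# brass mask
def brass(S,x0,x1,y0,y1):
    im=S['img'].astype(int);
    for y in range(y0,y1): print(y,''.join('#' if (a[2]<35 and a[0]>80 and a[0]-a[2]>75) else ('k' if a.mean()<60 else '.') for a in im[y,x0:x1]))
brass(b,325,370,175,198);print();brass(s,155,195,190,220)
```

```text
[ 0.52564219 -0.12117266  0.23731564] [-10.20347337   1.17882184  -1.94259835] 0.010943343403462199 31.4
phi est 0.5913147122020079 r 0.18771182983142978
lid_pin w [([233.4, 14.5], 0.64)] [227.9  10.6] [219.    6.9]
lid_pin s [([175.1, 199.4], 0.55)] [176.4 201.7] [176.2 201.4]
lid_pin b [] [343.7 185.7] [344.4 183.8]
marker_pin w [([216.7, 3.8], 0.63)] [227.9  10.6] [219.    6.9]
marker_pin s [([176.7, 199.2], 0.56)] [176.4 201.7] [176.2 201.4]
marker_pin b [] [343.7 185.7] [344.4 183.8]
175 .kk.kkk..kkkkkkkkkkkkkkkkkkkkkk..............
176 kkkk.k.kkkkkkkk.kkkkkkkkkkkkkkk..............
177 .kkkkkkkk.k.kk.kkkkkkkkkkkkkkkk..............
178 k..kkk.k.kkkkkkk.kkkkkkkkkkkkk...............
179 kkkkk.kkkkkkkkk.kkkkkkkkkkkkkk...............
180 kkkk.k.kkk.kkk.kkkkkkkkkkkkkk................
181 kk.k.kkk.kkkkkkkkkkkkk...kkkk................
182 k.kkkkkkk.kkk.kkkkkkkk...kkk.................
183 k.kkk.kkkkkkkkkkkkkkkk...kkk...k.............
184 kkkkkkkkkkkkkkkkkkkkkkk.kkk..................
185 kkkkkkkkkkkkkkkkkkkkkkkkkk.....#.............
186 kkkkkkkkkkkkkkkkkkkkkkkkkk...k.##............
187 kk
[... 1194 characters left out ...]
...k...k.................
205 ........................................
206 ........................................
207 ........................................
208 ........................................
209 ........................................
210 ........................................
211 ........................................
212 ........................................
213 ........................................
214 ........................................
215 ........................................
216 ........................................
217 ........................................
218 ........................................
219 ........................................
```

Run:
```python
from h import *
w=ctrl.snapshot('wrist')
im=w['img'].astype(int)
for y in range(0,44,1): print('%3d'%y,''.join('K' if a.mean()<45 else ('#' if a[2]<.5*a[0] and a[0]-a[2]>45 else ('g' if a[0]-a[2]<25 else '.')) for a in im[y,150:290:1]))
print(im[5,205:245].tolist())
```

```text
0 ggg......#####......gggggggggggggggggggggggggggggggggggggggggggKKKKKKKKKKKKKKKKKKKKKKKKKK##...............##.##.............................
  1 gg......######..........gggggggggggggggggggggggggggggggggggggggKKKKKKKKKKKKKKKKKKKKKKKKKK##..............#####..............................
  2 ........######..............gggggggggggggggggggggggggggggggggggKKKKKKKKKKKKKKKKKKKKKKKKKK##..............####.#.............................
  3 ........#######.................gggggggggggggggggggggggggggggggKKKKKKKKKKKKKKKKKKKKKKKKKK##..............##...#....................#........
  4 ........#######.....................gggggggggggggggggggggggggggKKKKKKKKKKKKKKKKKKKKKKKKKK###.............#....###...............##..........
  5 ........#######................##.......gggggggggggggggggggggggKKKKKKKKKKKKKKKKKKKKKKKKKK###.............#.####.............................
  6 ........########...............###.........ggggggggggggggggggggKKKKKKKKKKKKKKKKKKKKKKKKKK##...............######..................#.........
  7 .........######................##........#....ggggggggggggggggKKKKKKKKKKKKKKKKKKKKK
[... 5144 characters left out ...]
......######..#.....................###....................#....##################..................ggggggg..........###########.....
[[82, 83, 83], [86, 87, 87], [88, 90, 89], [91, 93, 91], [90, 92, 92], [92, 94, 93], [82, 82, 82], [58, 59, 59], [32, 32, 34], [20, 20, 20], [16, 16, 17], [16, 16, 16], [16, 17, 17], [16, 16, 17], [17, 18, 18], [14, 15, 16], [10, 10, 11], [12, 10, 11], [12, 9, 12], [12, 10, 13], [12, 11, 12], [8, 8, 11], [12, 12, 13], [12, 12, 11], [11, 11, 12], [11, 10, 11], [8, 8, 10], [9, 10, 11], [9, 11, 13], [12, 13, 14], [9, 8, 12], [12, 12, 13], [21, 18, 16], [58, 44, 28], [126, 96, 59], [187, 147, 89], [216, 174, 106], [226, 187, 116], [227, 189, 118], [227, 187, 117]]
```

Run:
```python
from h import *
w=ctrl.snapshot('wrist');t=ctrl.get_obs()['tool_pos'];print(t,ctrl.get_obs()['clock'])
for p in (.54,.56,.58,.6,.62): print('lidpin',p,[proj(w,mp(p,yy=y)).round(1).tolist() for y in(-.122,-.112,-.100)])
for p in (.54,.58,.6,.62,.64,.66,.68,.7):
    R=np.cos(p)*-X+np.sin(p)*zz; Tn=np.sin(p)*X+np.cos(p)*zz
    q=np.array([proj(w,mp(p)+R*a+Tn*b+Y*c) for a in(-.009,.009) for b in(-.009,.009) for c in(-.009,.009)])
    f=np.array([proj(w,mp(p)+R*a+Tn*b+Y*.009) for a,b in((-.009,-.009),(-.009,.009),(.009,.009),(.009,-.009))])
    print('block',p,q.min(0).round(0),q.max(0).round(0),f.round(0).tolist())
```

```text
[ 0.52564554 -0.12115948  0.23730281] 31.8
lidpin 0.54 [[235.6, 26.4], [235.8, 43.5], [236.0, 63.4]]
lidpin 0.56 [[233.2, 25.4], [233.4, 42.7], [233.6, 62.9]]
lidpin 0.58 [[230.7, 24.3], [230.9, 41.9], [231.2, 62.3]]
lidpin 0.6 [[228.0, 23.3], [228.3, 41.1], [228.6, 61.8]]
lidpin 0.62 [[225.3, 22.2], [225.6, 40.3], [225.9, 61.2]]
block 0.54 [215. -10.] [255.  35.] [[232.0, 35.0], [216.0, 28.0], [240.0, 24.0], [255.0, 31.0]]
block 0.58 [209. -13.] [251.  33.] [[228.0, 33.0], [210.0, 27.0], [234.0, 22.0], [251.0, 29.0]]
block 0.6 [206. -15.] [248.  32.] [[226.0, 32.0], [207.0, 26.0], [231.0, 21.0], [248.0, 28.0]]
block 0.62 [203. -16.] [246.  31.] [[224.0, 31.0], [204.0, 25.0], [227.0, 20.0], [246.0, 27.0]]
block 0.64 [200. -18.] [243.  30.] [[221.0, 30.0], [201.0, 24.0], [224.0, 19.0], [243.0, 26.0]]
block 0.66 [196. -20.] [241.  29.] [[219.0, 29.0], [198.0, 23.0], [220.0, 17.0], [241.0, 25.0]]
block 0.68 [193. -22.] [238.  29.] [[216.0, 29.0], [194.0, 22.0], [216.0, 16.0], [238.0, 24.0]]
block 0.7 [189. -23.] [235.  28.] [[214.0, 28.0], [191.0, 21.0], [212.0, 15.0], [235.0, 22.0]]
```

>>> {"api": "apply_moves", "payload": {
  "commands": [
    [[0.2,-0.01,0.22],0,1],
    [[0.45,-0.03,0.45],0,1],
    [[0.7,-0.05,0.67],0,1],
    [[0.92,-0.07,0.88],0,1],
    [[0.92,-0.07,0.88],0,1],
    [[0.92,-0.07,0.88],0,1],
    [[0.92,-0.07,0.88],0,1],
    [[0.92,-0.07,0.88],0,1]
  ]
}}

```text
clock: 32.47
tool_pos: [0.5351, -0.1219, 0.246]
orientation: [179.7, -0.0, -93.8]
force: [-9.4, 0.9, -3.5]
opening: 0.0106
gripper_force: 30.0
```

Run:
```python
from h import *
w=ctrl.snapshot('wrist');o=ctrl.get_obs();t=o['tool_pos'];print(t,o['force'],o['opening'],o['clock'])
d=t+[0,0,.002]-H;print('phi est',np.arctan2(d[2],-d@X)-.245,np.hypot(d[2],d@X))
im=w['img'].astype(int)
for y in range(0,30,1): print('%3d'%y,''.join('K' if a.mean()<45 else ('#' if a[2]<.5*a[0] and a[0]-a[2]>45 else ('g' if a[0]-a[2]<25 else '.')) for a in im[y,190:280:1]))
for p in (.62,.64,.66,.68): print('lidpin',p,[proj(w,mp(p,yy=y)).round(1).tolist() for y in(-.122,-.112)])
for p in (.62,.64,.66,.68):
    R=np.cos(p)*-X+np.sin(p)*zz; Tn=np.sin(p)*X+np.cos(p)*zz
    f=np.array([proj(w,mp(p)+R*a+Tn*b+Y*.009) for a,b in((-.009,-.009),(-.009,.009),(.009,.009),(.009,-.009))])
    print('block',p,f.round(0).tolist())
```

```text
[ 0.53506549 -0.12186998  0.24597512] [-9.28730406  0.53224106 -4.3221686 ] 0.010997526673522249 32.5167
phi est 0.659452009904693 0.18824277921741492
  0 ggggggggggggggggggggggggggggggggggggKKKKKKKKKKKKKKKKKKKKKKKKKKKK.##......#..#.##..........
  1 ggggggggggggggggggggggggggggggggggggggKKKKKKKKKKKKKKKKKKKKKKKKKK.##........##.............
  2 gggggggggggggggggggggggggggggggggggggggKKKKKKKKKKKKKKKKKKKKKKKKK.#.......####.##..........
  3 ggggggggggggggggggggggggggggggggggggggggKKKKKKKKKKKKKKKKKKKKKKKK.#........##..............
  4 ggggggggggggggggggggggggggggggggggggggggKKKKKKKKKKKKKKKKKKKKKKKK.##......###.#............
  5 gggggggggggggggggggggggggggggggggggggggggKKKKKKKKKKKKKKKKKKKKKKK###......####.##..........
  6 ..gggggggggggggggggggggggggggggggggggggggKKKKKKKKKKKKKKKKKKKKKKK.#........####.#..........
  7 ......gggggggggggggggggggggggggggggggggggKKKKKKKKKKKKKKKKKKKKKKK.##........#..#...........
  8 .#........gggggggggggggggggggggggggggggggKKKKKKKKKKKKKKKKKKKKKKK.#.......###.##...........
  9 ..............gggggggggggggggggggggggggggKKKKKKKKKKKKKKKKKKKKKKK.#........#.#.##..........
[... 1660 characters left out ...]
################.......gggggggggggggggg...........
 28 ............###.................##.....#################.........ggggggggggggggg..........
 29 ............###.................##.....#################..........ggggggggggggggg.........
lidpin 0.62 [[241.1, 26.3], [241.2, 43.4]]
lidpin 0.64 [[238.5, 25.3], [238.6, 42.7]]
lidpin 0.66 [[235.8, 24.4], [235.9, 41.9]]
lidpin 0.68 [[232.9, 23.4], [233.1, 41.2]]
block 0.62 [[239.0, 35.0], [221.0, 29.0], [244.0, 24.0], [261.0, 31.0]]
block 0.64 [[236.0, 34.0], [218.0, 28.0], [241.0, 23.0], [258.0, 30.0]]
block 0.66 [[234.0, 33.0], [215.0, 27.0], [238.0, 22.0], [256.0, 29.0]]
block 0.68 [[232.0, 32.0], [212.0, 26.0], [234.0, 21.0], [253.0, 28.0]]
```

Run:
```python
from h import *
o=ctrl.get_obs();print(o['qvel'].round(3),o['clock'])
print(ctrl.close_job())
```

```text
[ 0.05   0.057 -0.05   0.065  0.021  0.055] 32.5167
the job is handed in; nothing more can be done
None
```

I handed the job in at 32.5 s. The tile was standing upright on the pad and let go, and the gripper was holding the lid with its pin about 1 mm from the marker pin by my wrist-camera estimate. I last checked the tile just after letting go of it, before lifting the lid. No verdict came back.

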